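# Scrape the stuck leftovers off the cobbler's tilting tray

## Task

Raise the tray by its bar, lock it tilted by pushing the pin right through the eye under it, and scrape every leftover off the tray floor over the lip into the scrap tin with the scraper, while the tray stays tilted and locked; do not touch leftovers with the fingers while they are on the tray. Then pull the pin and lay it on the leather mat, let the tray down level, stand the scraper back in its rest and put the tin with all the leftovers in it back on the middle of the cork pad. Leave the other things on the bench alone.

Things in the scene. Friction and masses are not known exactly. Their poses are not given: they have to be found in the camera images.
- stand: Fixed dark steel stand carrying the hinged aluminium tray; placed and turned differently each time. Origin: on the bench, mid-stand; x across the tray, y along it towards its open lip, z up. Base plate 150 (x) x 200 (y) mm, y -120 to 80. On the -x side (facing the robot) a steel bracket with the locking eye, x -70 to -45, y -67 to -33, top at z = 123 mm.
- tray (a joint): Tilt of the tray in rad: 0 level, up to 0.5 with its -y end raised. Hinge line along the stand's x at y = 80, z = 66 mm (10 mm behind the lip, at the floor's underside). Stiff (about 1 Nm): the tray stays where it is left but gives way under firm pressing. With the pin in the eye it cannot sink below about 0.32; raise it to 0.42 or more so that the pin goes in under it.
- tray_lip (a point): Middle of the tray's open lip, on the floor's top surface; moves with the tray. Axes: x across, y down the slope outwards, z square to the floor. Floor 4 mm thick, 74 mm wide inside (82 outside), side walls 20 mm high above the floor. Level, it is at the stand's y = 90, z = 70 mm.
- tray_top (a point): Middle of the tray floor's upper end (top surface, at the inner face of the low 16 mm end wall), 176 mm from the lip.
- tray_bar (a point): Middle of the black round lifting bar, 12 mm thick and 76 mm long along the tray's x, 212 mm from the hinge and 22 mm above the floor's underside; its centre line is 42 mm outside the end wall. It can be pinched from above and followed in an arc about the hinge line.
- eye (a point): Centre of the outer mouth (-x side) of the locking eye: a square hole 14 x 14 mm, running 25 mm along the stand's +x through the bracket; beyond it is free space under the raised tray. 106 mm above the bench.
- pin: Locking pin: wooden square grip 50 x 22 x 22 mm with a round steel shaft 10 mm thick and 72 mm long sticking out along its +x. Origin: middle of the grip's underside (the axis is 11 mm above it). 80 g. Starts lying on the leather mat. Fully home, the grip's end face is against the bracket (tip 72 mm past the eye's mouth).
- pin_tip (a point): Tip of the pin's shaft on its axis, 97 mm from the middle of the grip.
- scraper: Scraper held upright: steel blade 62 wide (x) x 4 thick (y) x 37 mm high, below a wooden grip 52 (x) x 24 (y) mm from z = 41 to 90, with a 36 mm thick guard plate (z = 35 to 41) between them. Origin: middle of the blade's lower edge, z up. 120 g. Starts in its rest.
- rest: Fixed dark wooden rest for the scraper: two rails 70 mm long along x, tops at 45 mm, with a 12 mm gap between them (in y) in which the blade hangs while the guard plate sits on the rails; the blade's edge is then 10 mm above the bench. Origin: on the bench at the middle.
- tin: Open rectangular scrap tin (the cup for the leftovers): 110 (x) x 80 (y) x 45 mm high, walls 4 mm, with an upright wooden grip plate on its +y side: 50 wide (x), 12 thick (y = 40 to 52), z = 18 to 75 mm, to be pinched from above. Origin: middle of the underside. About 160 g. Starts on the cork pad. It fits under the lip with its grip plate on the side away from the stand, centre about 30 mm beyond the lip.
- pad: Cork pad, 150 x 150 x 4 mm, fixed: the tin's place. Origin: middle of its underside.
- mat: Brown leather mat, 110 (x) x 150 (y) x 3 mm, fixed: the pin's place. Origin: middle of its underside.
- scrap1: Leftover on the tray floor: black rubber heel tip, 24 x 18 x 8 mm; 13 g; it clings and does not slide down the tilted tray by itself. Origin: middle of its underside. May be absent.
- scrap2: Leftover on the tray floor: tan leather-board strip, 26 x 14 x 8 mm; 13 g; it clings and does not slide down the tilted tray by itself. Origin: middle of its underside. May be absent.
- scrap3: Leftover on the tray floor: black rubber disc, 22 mm across, 8 mm thick; 13 g; it clings and does not slide down the tilted tray by itself. Origin: middle of its underside. May be absent.
- scrap4: Leftover on the tray floor: tan square of heel board, 19 x 19 x 9 mm; 13 g; it clings and does not slide down the tilted tray by itself. Origin: middle of its underside. May be absent.
- scrap5: Leftover on the tray floor: black rubber block, 22 x 16 x 10 mm; 13 g; it clings and does not slide down the tilted tray by itself. Origin: middle of its underside. May be absent.
- gluejar: Amber glue jar, 60 across, 85 high, bystander: leave alone.
- waxcan: Flat steel wax can, 64 across, 28 high, bystander: leave alone.
- spool: Wooden thread spool, 44 across, 50 high, bystander: leave alone.
- hammer: Hammer lying on the bench, bystander: leave alone.
- brush: Brush lying on the bench, bystander: leave alone.
- heel: Black rubber heel 66 x 58 x 24 mm, bystander: leave alone.
There are look-alikes about, which are no part of the job. What is shaped like the scraper but turquoise is not meant.

How it is judged:
On the way, in this order (a step that is already met when the one before it is completed fails the run):
1. the tray is raised and the pin is through the eye under it (value of joint tray above 0.27 rad and x of pin_tip in the frame of eye between 0.035 and 0.09 m and y of pin_tip in the frame of eye between -0.02 and 0.02 m and z of pin_tip in the frame of eye between -0.02 and 0.02 m), for 0.2 s.
2. every leftover is in the tin while the tray is still tilted and locked (all of step 1 and x of scrap1 in the frame of tin between -0.053 and 0.053 m and y of scrap1 in the frame of tin between -0.038 and 0.038 m and z of scrap1 in the frame of tin between -0.005 and 0.04 m and x of scrap2 in the frame of tin between -0.053 and 0.053 m and y of scrap2 in the frame of tin between -0.038 and 0.038 m and z of scrap2 in the frame of tin between -0.005 and 0.04 m and x of scrap3 in the frame of tin between -0.053 and 0.053 m and y of scrap3 in the frame of tin between -0.038 and 0.038 m and z of scrap3 in the frame of tin between -0.005 and 0.04 m and x of scrap4 in the frame of tin between -0.053 and 0.053 m and y of scrap4 in the frame of tin between -0.038 and 0.038 m and z of scrap4 in the frame of tin between -0.005 and 0.04 m and x of scrap5 in the frame of tin between -0.053 and 0.053 m and y of scrap5 in the frame of tin between -0.038 and 0.038 m and z of scrap5 in the frame of tin between -0.005 and 0.04 m), for 0.2 s.
At the end, for the whole second after the job is handed in: All leftovers lie in the tin; the tray is level (below 0.05 rad); the pin lies on the leather mat (its grip's middle over the mat); the scraper stands upright in its rest (within 25 mm along and 12 mm across); the tin stands upright on the cork pad, its centre within 45 mm of the pad's centre (x of scrap1 in the frame of tin between -0.053 and 0.053 m and y of scrap1 in the frame of tin between -0.038 and 0.038 m and z of scrap1 in the frame of tin between -0.005 and 0.04 m and x of scrap2 in the frame of tin between -0.053 and 0.053 m and y of scrap2 in the frame of tin between -0.038 and 0.038 m and z of scrap2 in the frame of tin between -0.005 and 0.04 m and x of scrap3 in the frame of tin between -0.053 and 0.053 m and y of scrap3 in the frame of tin between -0.038 and 0.038 m and z of scrap3 in the frame of tin between -0.005 and 0.04 m and x of scrap4 in the frame of tin between -0.053 and 0.053 m and y of scrap4 in the frame of tin between -0.038 and 0.038 m and z of scrap4 in the frame of tin between -0.005 and 0.04 m and x of scrap5 in the frame of tin between -0.053 and 0.053 m and y of scrap5 in the frame of tin between -0.038 and 0.038 m and z of scrap5 in the frame of tin between -0.005 and 0.04 m and value of joint tray below 0.05 rad and x of pin in the frame of mat between -0.055 and 0.055 m and y of pin in the frame of mat between -0.075 and 0.075 m and height (world z) of pin below 0.012 m and x of scraper in the frame of rest between -0.025 and 0.025 m and y of scraper in the frame of rest between -0.012 and 0.012 m and angle between scraper's own z axis and vertical below 0.15 rad and height (world z) of scraper below 0.016 m and horizontal distance between tin and pad below 0.045 m and height (world z) of tin below 0.01 m and angle between tin's own z axis and vertical below 0.1 rad and linear speed of tin below 0.02 m/s); the robot touches nothing.
It fails at once if a bystander is moved more than 30 mm (distance of any of gluejar, waxcan, spool, hammer, brush, heel from where it was at the start of the episode above 0.03 m).
It fails at once if the fingers touch a leftover that is on the tray ((contact force between the fingers and scrap1 above 0.5 N and x of scrap1 in the frame of tray_lip between -0.04 and 0.04 m and y of scrap1 in the frame of tray_lip between -0.18 and 0 m and z of scrap1 in the frame of tray_lip below 0.03 m) or (contact force between the fingers and scrap2 above 0.5 N and x of scrap2 in the frame of tray_lip between -0.04 and 0.04 m and y of scrap2 in the frame of tray_lip between -0.18 and 0 m and z of scrap2 in the frame of tray_lip below 0.03 m) or (contact force between the fingers and scrap3 above 0.5 N and x of scrap3 in the frame of tray_lip between -0.04 and 0.04 m and y of scrap3 in the frame of tray_lip between -0.18 and 0 m and z of scrap3 in the frame of tray_lip below 0.03 m) or (contact force between the fingers and scrap4 above 0.5 N and x of scrap4 in the frame of tray_lip between -0.04 and 0.04 m and y of scrap4 in the frame of tray_lip between -0.18 and 0 m and z of scrap4 in the frame of tray_lip below 0.03 m) or (contact force between the fingers and scrap5 above 0.5 N and x of scrap5 in the frame of tray_lip between -0.04 and 0.04 m and y of scrap5 in the frame of tray_lip between -0.18 and 0 m and z of scrap5 in the frame of tray_lip below 0.03 m)).
Of scrap1, scrap2, scrap3, scrap4, scrap5 only 2 to 5 are there at a start; the rules pass over those that are not, and their reading is None.
At some moment in a run one of tin may be knocked a few centimetres aside while the robot is not near it.
It also fails if it takes over 210 s, if anything falls off the work surface, if the arm or the gripper's body presses on something with over 40 N, if the wrist force passes 120 N, or if a joint passes its speed limit or range.

## Robot

A 6-joint arm with a two-finger parallel gripper is mounted at the origin on the work surface. World frame = base frame: x ahead of the robot, y to its left, z up, the work surface at z = 0. Lengths are in m, angles in rad, forces in N, time in s.
With the tool pointing down it reaches from about 0.3 to 0.875 m from the base axis. Payload 6.4 kg.
Tool frame: the origin (TCP) lies midway between the tips of the shut fingers; the grasp point (between the pads) lies 19 mm behind it; z points along the fingers, y is the line along which they close (so a half turn about z gives the same grasp; the last joint's range is limited). The gripper opens to 88 mm and grips with 3 to 60 N. Pads are 18 mm wide; open, the fingers measure 123 mm over their backs; the gripper's body (75 mm by 187 mm) begins 45 mm behind the grasp point.
Start: joints at [-1.38, 0.181, 1.607, -0, 1.354, -0.206], TCP at [0.222, -0.53, 0.239] pointing down, gripper open.
Joint ranges: [-2.99, 2.99], [-0.89, 2.07], [0.3, 2.58], [-1.14, 4.28], [0, 2.63], [-3.12, 3.12]. Speed limits (rad/s): [2.57, 2.57, 3.01, 3.14, 3.14, 3.14].

## Interface

Orientations are given as a rotation vector (axis times angle).
In Python, from workcell import arm, viewer gives the robot as it stands. The module is installed in compiled form; this text tells all that it offers.
- The arm moves only by the tool servo_tool, never from a script. Its argument "increments" is text: rows parted by semicolons, each of 7 numbers parted by spaces: the gripper's target within -1 to 1 (shut at 1, half-way at 0, fully open at -1), then the shift along the tool's x, y, z in cm, then the turn, a rotation vector about the tool's x, y, z in rad. In form: gripper x y z ax ay az; .... A call has 1 to 20 rows; each row shifts and turns the commanded pose from where the row before left it, along the tool's axes as they then stand; what a row does not reach is not made up. A row lasts 1/12 s, in which the tool goes at most 41.7 mm and 7.16 degrees, less where a joint would pass 70% of its speed; a pose out of reach is approached as far as the arm can. A call with a gripper value outside its range is refused whole. The fingers move at their own pace and stop on an object; "grip_force" is the grip in N (left out, the last holds). Time passes only in rows, so rows that do not move let the fingers close. It gives the time, the measured TCP pose, the force, the opening and the grip force at its end, in the units of the state.
- arm.state(): the state, without advancing time (a new reading comes with each control period).
- viewer.grab_frame(name): name is "scene" or "top" or "wrist"; returns the picture (400x640x3 uint8, red, green, blue); there is no depth.
- viewer.camera_model(name): a dict with "camera_matrix" (3x3 intrinsics, pixels), "rvec" (rotation vector, rad) and "tvec" (3), from world to camera coordinates, as OpenCV has them. Camera axes: x right, y down, z forward; pixel columns grow to the right and rows downward; lengths in m; the calibration is good to about 2 mm. A picture is of the moment at which its call begins: read the wrist's pose just before it. camera_model takes no time and is no camera call; for the wrist camera it gives the pose at the moment of the call.
- arm.hand_in(): hands the job in; it is judged then, once.
The state is a dict: "time_s": time; "joint_pos": joint angles; "joint_velocities": joint speeds; "effort": joint torques, N m; "ee_pos": TCP position; "orientation": TCP orientation; "contact_force": force on the tool from outside, world axes, zero at the start; "wrist_torque": the same for the moment, N m; "opening": finger opening in m; "gripper_force": force on a finger pad.
Only numpy, scipy, OpenCV 4.12 (cv2) and the standard library are available. Lean on these libraries where they do the work, as an engineer would, in place of code of your own. Each camera call takes 0.05 s, during which the arm holds its last target. There are 200 camera calls.

## Working session

There is one attempt and no reset: what is moved stays moved. The work goes in short steps, Python scripts to look and compute and a tool call to move; the robot and the scene stay as the last step left them, time stands still between calls to the robot, and variables do not carry over. Pictures are saved under pics/ and viewed, at most 14 in all, crops included, and the job is handed in when it is done.

Besides the shell and the picture viewer there is one more tool, called after "Call:" as name(argument=value, ...) on one line, values as JSON. servo_tool: Moves the arm, as the interface text tells. Its arguments: {"type":"object","properties":{"increments":{"type":"string"},"grip_force":{"type":"number"}},"required":["increments"]}

```bash
mkdir -p pics
cat > h.py <<'E'
import numpy as np,cv2
from workcell import arm,viewer
R=lambda r:cv2.Rodrigues(np.array(r,float))[0]
def cam(n):
    m=viewer.camera_model(n);return np.array(m["camera_matrix"]),R(m["rvec"]),np.array(m["tvec"],float).ravel()
def ray(c,uv,z):
    K,r,t=c;d=r.T@np.linalg.inv(K)@np.array([uv[0],uv[1],1.]);o=-r.T@t
    return o+d*(z-o[2])/d[2]
def proj(c,p):
    K,r,t=c;q=K@(r@np.array(p,float)+t);return q[:2]/q[2]
def grab(n,f=None):
    c=cam(n);i=np.array(viewer.grab_frame(n))
    if f:cv2.imwrite("pics/"+f,i[:,:,::-1])
    return c,i
def st():
    s=arm.state();print(round(s["time_s"],2),np.round(s["ee_pos"],4),np.round(s["orientation"],3),"F",np.round(s["contact_force"],1),"op",round(s["opening"],4),"q",np.round(s["joint_pos"],2));return s
E
python3 - <<'E'
from h import *
st()
for n in("scene","top"):
    c,i=grab(n,n+"0.png");print(n,-c[1].T@c[2],c[0][0,0]);np.save(n+".npy",i)
print(R(arm.state()["orientation"]).round(3))
E
```

```text
0.0 [ 0.2221 -0.5298  0.2378] [-3.078 -0.619 -0.   ] F [-0.6  1.1 -0.1] op 0.0882 q [-1.38  0.18  1.61  0.    1.35 -0.21]
scene [ 0.97921762 -0.66838264  0.68217839] 378.6291183067973
top [0.36348375 0.02820783 1.21006619] 469.0490923839354
[[ 0.922  0.386 -0.   ]
 [ 0.386 -0.922  0.002]
 [ 0.    -0.002 -1.   ]]
```

View pics/scene0.png

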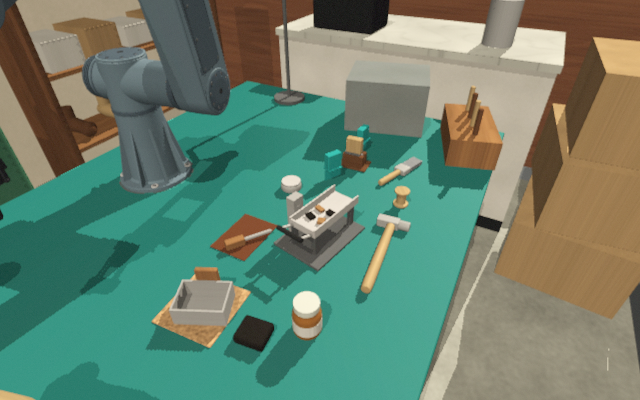

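View pics/top0.png

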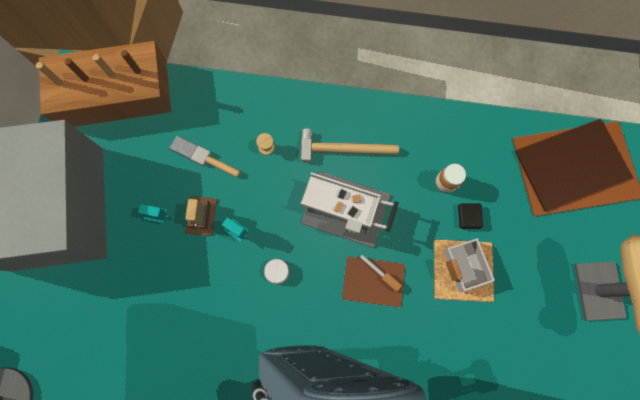

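Run:
```python
from h import *
i=np.load("top.npy")[:,:,::-1];s=np.load("scene.npy")[:,:,::-1]
a=cv2.resize(i[160:320,130:510],None,fx=2.1,fy=2.1,interpolation=cv2.INTER_CUBIC)
b=cv2.resize(s[120:260,200:440],None,fx=2,fy=1.8*1.0,interpolation=cv2.INTER_CUBIC)
o=np.zeros((a.shape[0]+b.shape[0],800,3),np.uint8);o[:a.shape[0],:a.shape[1]]=a[:,:800];o[a.shape[0]:,:b.shape[1]]=b
cv2.imwrite("pics/c1.png",o);print(o.shape)
```

```text
(588, 800, 3)
```

View pics/c1.png

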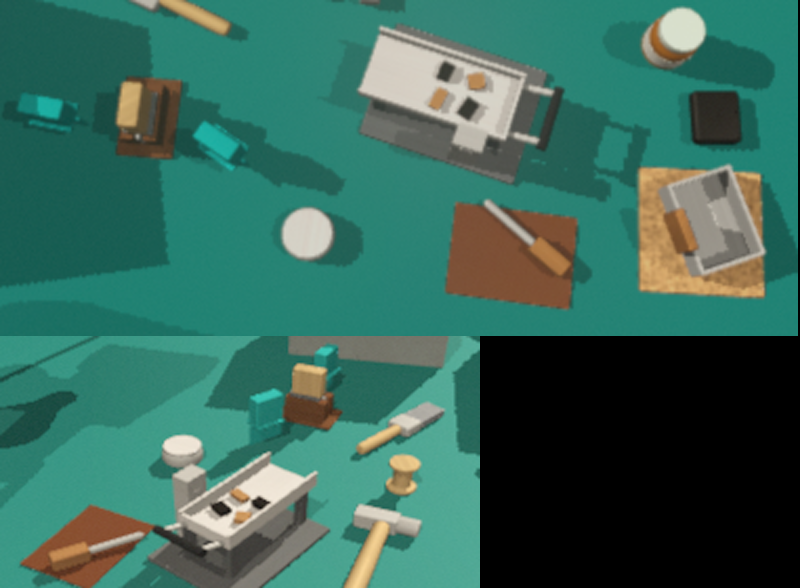

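```bash
cat >> h.py <<'E'
def rect(c,i,box,lo,hi,z,k=0,n=1):
    """largest HSV blobs in box (u0,v0,u1,v1) -> minAreaRect corners cast on plane z"""
    u0,v0,u1,v1=box;h=cv2.cvtColor(np.ascontiguousarray(i[v0:v1,u0:u1]),cv2.COLOR_RGB2HSV)
    m=cv2.inRange(h,np.array(lo),np.array(hi))
    if k:m=cv2.morphologyEx(m,cv2.MORPH_OPEN,np.ones((k,k)))
    cs=sorted(cv2.findContours(m,0,2)[0],key=cv2.contourArea)[::-1][:n];out=[]
    for q in cs:
        b=cv2.boxPoints(cv2.minAreaRect(q))+[u0,v0]
        w=np.array([ray(c,p,z)[:2] for p in b]);e=[w[1]-w[0],w[2]-w[1]];l=[np.linalg.norm(x) for x in e]
        j=int(np.argmax(l));out.append((w.mean(0),l[j],l[1-j],np.degrees(np.arctan2(e[j][1],e[j][0]))%180,b.mean(0)))
        print("ctr",w.mean(0).round(4),"L %.3f W %.3f ang %.1f"%out[-1][1:4],"px",b.mean(0).round(1))
    return out
def move(p,yaw,pitch=0):
    """tool-frame step (cm, rad) from commanded~measured pose to p with tool x at yaw (deg), pitch about tool x after"""
    s=arm.state();A=R(s["orientation"]);y=np.radians(yaw)
    B=np.array([[np.cos(y),np.sin(y),0],[np.sin(y),-np.cos(y),0],[0,0,-1]]).astype(float)@R([pitch,0,0])
    d=A.T@(np.array(p)-np.array(s["ee_pos"]))*100;r=cv2.Rodrigues(A.T@B)[0].ravel()
    print("shift cm",d.round(2),"turn",r.round(3));return d,r
E
python3 - <<'E'
from h import *
c=cam("top");i=np.load("top.npy")
f=lambda x,y,z:ray(c,(x/2.1+130,y/2.1+160),z)[:2].round(4)
print("bar");rect(c,i,(370,195,405,240),(0,0,0),(180,255,45),.088)
print("tray white");rect(c,i,(290,165,400,245),(0,0,150),(180,60,255),.09)
print("lip corners floor",f(360,93,.09),f(378,28,.09),"far corners",f(526,72,.09),f(512,138,.086))
print("plate",f(360,131,.01),f(516,182,.01),f(551,72,.01))
print("bracket",f(471,137,.123))
print("pad");rect(c,i,(425,230,505,310),(10,90,120),(25,255,255),.004)
print("mat");rect(c,i,(335,250,415,315),(0,80,40),(14,255,150),.003)
print("pin grip");rect(c,i,(375,265,405,295),(8,100,150),(22,255,255),.025)
print("scr grip");rect(c,i,(180,190,200,235),(12,60,170),(28,255,255),.1,)
print("rest",f(150,118,.045),"grip",f(129,110,.1))
print("tin grip");rect(c,i,(440,250,470,285),(5,150,100),(14,255,255),.075)
print("tin",[f(*p,.045) for p in ((730,166),(765,250),(700,274),(662,195))])
print("bystanders wax",f(307,233,.028),"heel",f(715,117,.024),"jar",f(682,30,.085))
E
```

```text
bar
tray white
ctr [0.6137 0.0048] L 0.183 W 0.107 ang 78.8 px [338.9 203.3]
lip corners floor [0.5981 0.0948] [0.6787 0.085 ] far corners [ 0.6495 -0.094 ] [ 0.5703 -0.0866]
plate [0.5674 0.0927] [ 0.5308 -0.1052] [ 0.6742 -0.1338]
bracket [ 0.5583 -0.0373]
pad
ctr [ 0.5026 -0.3345] L 0.155 W 0.153 ang 3.0 px [463.5 270.5]
mat
ctr [ 0.4439 -0.1099] L 0.151 W 0.108 ang 90.3 px [373.6 281.3]
pin grip
ctr [ 0.4474 -0.1516] L 0.048 W 0.019 ang 56.7 px [391.4 281.5]
scr grip
ctr [0.548  0.3562] L 0.050 W 0.021 ang 3.4 px [191.  209.1]
rest [0.5428 0.3429] grip [0.5402 0.3536]
tin grip
ctr [ 0.4888 -0.2859] L 0.045 W 0.014 ang 25.2 px [452.  270.9]
tin [array([ 0.5796, -0.3522]), array([ 0.4862, -0.3987]), array([ 0.4483, -0.325 ]), array([ 0.5341, -0.2743])]
bystanders wax [0.4341 0.1365] heel [ 0.6415 -0.3372] jar [ 0.7271 -0.2729]
```

Run:
```python
from h import *
c=cam("top");print(ray(c,(550/2.1+130,118/2.1+160),.088))
move((.600,-.129,.22),-10)
```

```text
[ 0.5992469  -0.12756978  0.088     ]
shift cm [ 50.34 -22.37   1.84] turn [-0.002  0.     0.571]
```

Call:
servo_tool(increments="0.3 1.5 -0.7 0 0 0 0; 0.3 2.5 -1.1 0 0 0 0; 0.3 2.7 -1.2 0.1 0 0 0; 0.3 2.7 -1.2 0.1 0 0 0; 0.3 2.7 -1.2 0.1 0 0 0; 0.3 2.7 -1.2 0.1 0 0 0; 0.3 2.7 -1.2 0.1 0 0 0; 0.3 2.7 -1.2 0.1 0 0 0; 0.3 2.7 -1.2 0.1 0 0 0; 0.3 2.7 -1.2 0.1 0 0 0; 0.3 2.7 -1.2 0.1 0 0 0; 0.3 2.7 -1.2 0.1 0 0 0; 0.3 2.7 -1.2 0.1 0 0 0; 0.3 2.7 -1.2 0.1 0 0 0; 0.3 2.7 -1.2 0.1 0 0 0; 0.3 2.7 -1.2 0.1 0 0 0; 0.3 2.7 -1.2 0.1 0 0 0; 0.3 2.7 -1.2 0.1 0 0 0; 0.3 2.0 -0.9 0.1 0 0 0; 0.3 1.2 -0.5 0 0 0 0\"")

```text
invalid input
```

Call:
servo_tool(increments="0.3 0 0 0 0 0 0.095; 0.3 0 0 0 0 0 0.095; 0.3 0 0 0 0 0 0.095; 0.3 0 0 0 0 0 0.095; 0.3 0 0 0 0 0 0.095; 0.3 0 0 0 0 0 0.095; 0.3 0 0 0 0 0 0; 0.3 0 0 0 0 0 0\"")

```text
invalid input
```

Run:
```python
from h import *
st();c,i=grab("wrist","w1.png");print(-c[1].T@c[2],c[1][2])
np.save("w1.npy",i);print(proj(c,(.5995,-.1286,.088)),proj(c,(.557,-.038,.123)))
```

```text
0.1 [ 0.2221 -0.5299  0.2379] [-3.078 -0.619 -0.   ] F [-0.1 -0.   0.4] op 0.0882 q [-1.38  0.18  1.61  0.    1.35 -0.21]
[ 0.29021973 -0.50067068  0.38424794] [-0.2654153  -0.10882028 -0.95797331]
[-149.48334685 -835.53355892] [ -525.97619838 -1056.47507548]
```

View pics/w1.png

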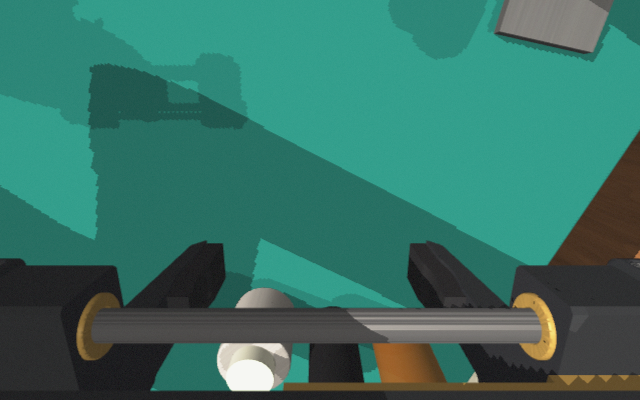

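Call:
servo_tool(increments="0.3 1.5 -0.7 0 0 0 0; 0.3 2.5 -1.1 0 0 0 0; 0.3 2.7 -1.2 0.1 0 0 0; 0.3 2.7 -1.2 0.1 0 0 0; 0.3 2.7 -1.2 0.1 0 0 0; 0.3 2.7 -1.2 0.1 0 0 0; 0.3 2.7 -1.2 0.1 0 0 0; 0.3 2.7 -1.2 0.1 0 0 0; 0.3 2.7 -1.2 0.1 0 0 0; 0.3 2.7 -1.2 0.1 0 0 0; 0.3 2.7 -1.2 0.1 0 0 0; 0.3 2.7 -1.2 0.1 0 0 0; 0.3 2.7 -1.2 0.1 0 0 0; 0.3 2.7 -1.2 0.1 0 0 0; 0.3 2.7 -1.2 0.1 0 0 0; 0.3 2.7 -1.2 0.1 0 0 0; 0.3 2.7 -1.2 0.1 0 0 0; 0.3 2.7 -1.2 0.1 0 0 0; 0.3 2.0 -0.9 0.1 0 0 0; 0.3 1.2 -0.5 0 0 0 0", grip_force=25)

```text
time_s: 1.82
ee_pos: [0.6014, -0.1258, 0.2212]
orientation: [-3.078, -0.623, 0.0]
contact_force: [0.1, -0.2, -0.6]
opening: 0.0308
gripper_force: 0.0
```

Call:
servo_tool(increments="0.3 0 0 0 0 0 0.095; 0.3 0 0 0 0 0 0.095; 0.3 0 0 0 0 0 0.095; 0.3 0 0 0 0 0 0.095; 0.3 0 0 0 0 0 0.095; 0.3 0 0 0 0 0 0.095; 0.3 0 0 0 0 0 0; 0.3 0 0 0 0 0 0")

```text
time_s: 2.48
ee_pos: [0.6002, -0.1288, 0.2217]
orientation: [-3.13, 0.268, 0.001]
contact_force: [-0.2, -0.1, 0.3]
opening: 0.0307
gripper_force: 0.0
```

Run:
```python
from h import *
st();c,i=grab("wrist","w2.png");print(-c[1].T@c[2],c[1][2])
np.save("w2.npy",i);print(proj(c,(.5995,-.1286,.088)),proj(c,(.557,-.038,.123)))
```

```text
2.48 [ 0.6002 -0.1288  0.2217] [-3.13e+00  2.68e-01  1.00e-03] F [-0.2 -0.1  0.3] op 0.0307 q [-0.4   0.28  1.52 -0.    1.34  1.34]
[ 0.67297115 -0.1407108   0.36792491] [-0.28361319  0.04966203 -0.95765194]
[316.90646558 188.87755522] [215.63567105 268.33473409]
```

View pics/w2.png

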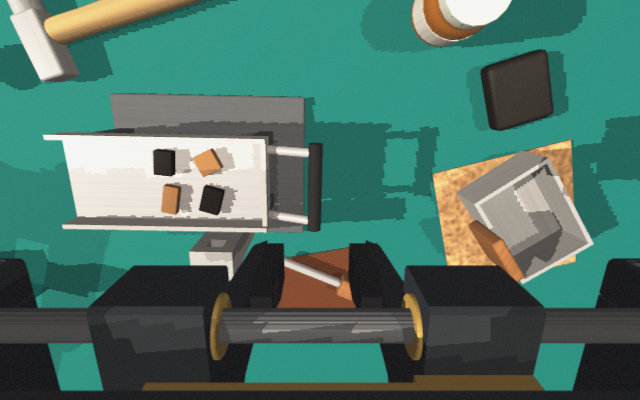

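```bash
cat > a.py <<'E'
from h import *
i=np.load("w2.npy");c=cam("wrist")
print("bar");rect(c,i,(303,135,330,240),(0,0,0),(180,255,70),.09)
print("far wall rim",ray(c,(45,137),.09),ray(c,(267,138),.086))
print("near wall rim",ray(c,(64,227),.09),ray(c,(268,231),.09))
print("pad",ray(c,(433,174),.004),ray(c,(571,141),.004))
E
python3 a.py
```

```text
bar
ctr [ 0.6005 -0.1271] L 0.078 W 0.011 ang 169.8 px [315. 187.]
far wall rim [0.68101722 0.0829197  0.09      ] [ 0.64908867 -0.09512632  0.086     ]
near wall rim [0.60366102 0.09771447 0.09      ] [ 0.56934729 -0.07940166  0.09      ]
pad [ 0.57254388 -0.25418834  0.004     ] [ 0.58366722 -0.4026154   0.004     ]
```

Call:
servo_tool(increments="0.3 0 -0.2 1.5 0 0 0; 0.3 0 0 2.5 0 0 0; 0.3 0 0 2.5 0 0 0; 0.3 0 0 2.5 0 0 0; 0.3 0 0 2.5 0 0 0; 0.3 0 0 2 0 0 0; 0.3 0 0 1.2 0 0 0; 0.3 0 0 0.6 0 0 0; 0.3 0 0 0 0 0 0; 0.6 0 0 0 0 0 0; 1 0 0 0 0 0 0; 1 0 0 0 0 0 0; 1 0 0 0 0 0 0; 1 0 0 0 0 0 0", grip_force=25)

```text
time_s: 3.7
ee_pos: [0.6018, -0.1277, 0.0702]
orientation: [3.129, -0.272, 0.004]
contact_force: [0.1, -1.1, 4.7]
opening: 0.0102
gripper_force: 24.5
```

Call:
servo_tool(increments="1 0 -0.10 -0.81 0 0 0; 1 0 -0.13 -0.80 0 0 0; 1 0 -0.16 -0.80 0 0 0; 1 0 -0.19 -0.79 0 0 0; 1 0 -0.22 -0.78 0 0 0; 1 0 -0.25 -0.78 0 0 0; 1 0 -0.28 -0.77 0 0 0; 1 0 -0.31 -0.76 0 0 0; 1 0 -0.34 -0.74 0 0 0; 1 0 -0.36 -0.73 0 0 0; 1 0 -0.39 -0.72 0 0 0; 1 0 -0.42 -0.70 0 0 0; 1 0 0 0 0 0 0; 1 0 0 0 0 0 0; 1 0 0 0 0 0 0")

```text
time_s: 4.95
ee_pos: [0.6072, -0.0965, 0.1615]
orientation: [3.129, -0.272, 0.004]
contact_force: [3.3, -3.1, 4.0]
opening: 0.0103
gripper_force: 24.5
```

Run:
```python
from h import *
s=st();c,i=grab("wrist","w3.png");grab("scene","s3.png")
```

```text
4.95 [ 0.6072 -0.0965  0.1615] [ 3.129 -0.272  0.004] F [ 3.3 -3.1  4. ] op 0.0103 q [-0.35  0.34  1.57 -0.    1.23  1.39]
```

Call:
servo_tool(increments="0.3 0 0 0 0 0 0; 0.2 0 0 0 0 0 0; 0.2 0 0 0 0 0 0; 0.2 0 0 -2 0 0 0; 0.2 0 0 -3 0 0 0; 0.2 0 0 -3 0 0 0; 0.2 0 0 -2 0 0 0; -1 -1.5 0.8 0 0 0 0; -1 -2.5 1.4 0 0 0 0; -1 -2.5 1.4 0 0 0 0; -1 -2.5 1.4 0 0 0 0; -1 -2.5 1.4 0 0 0 0; -1 -2 1.1 0 0 0 0; -1 -1.3 0.8 0 0 0 0; -1 0 0 1 0 0 -0.115; -1 0 0 1 0 0 -0.115; -1 0 0 1 0 0 -0.115; -1 0 0 1 0 0 -0.115; -1 0 0 1 0 0 -0.115; -1 0 0 1 0 0 -0.115")

```text
time_s: 6.72
ee_pos: [0.4454, -0.1515, 0.1993]
orientation: [-3.033, -0.811, 0.002]
contact_force: [0.8, -0.2, 0.3]
opening: 0.0883
gripper_force: 0.0
```

Call:
servo_tool(increments="-1 0 0 0.5 0 0 -0.115; -1 0 0 0 0 0 -0.115; -1 0 0 0 0 0 -0.115; -1 0 0 0 0 0 -0.08; -1 0 0 0 0 0 0; -1 0 0 0 0 0 0")

```text
time_s: 7.22
ee_pos: [0.4457, -0.1517, 0.195]
orientation: [-2.8, -1.421, 0.001]
contact_force: [0.4, 0.0, 0.2]
opening: 0.0884
gripper_force: 0.0
```

Run:
```python
from h import *
s=st();c,i=grab("wrist");ct,t=grab("top")
cs,sc=grab("scene")
print(proj(c,(.4474,-.1516,.025)),proj(c,(.5448,-.0357,.106)))
cv2.imwrite("pics/w4.png",np.vstack([i[60:340],cv2.resize(sc[150:300,180:420],(640,300))])[:,:,::-1]);np.save("w4.npy",i)
```

```text
7.22 [ 0.4457 -0.1517  0.195 ] [-2.800e+00 -1.421e+00  1.000e-03] F [0.4 0.  0.2] op 0.0884 q [-0.58 -0.01  1.9   0.    1.25  0.05]
[318.64464845 178.57969555] [336.76097081 -35.19176189]
```

View pics/w4.png

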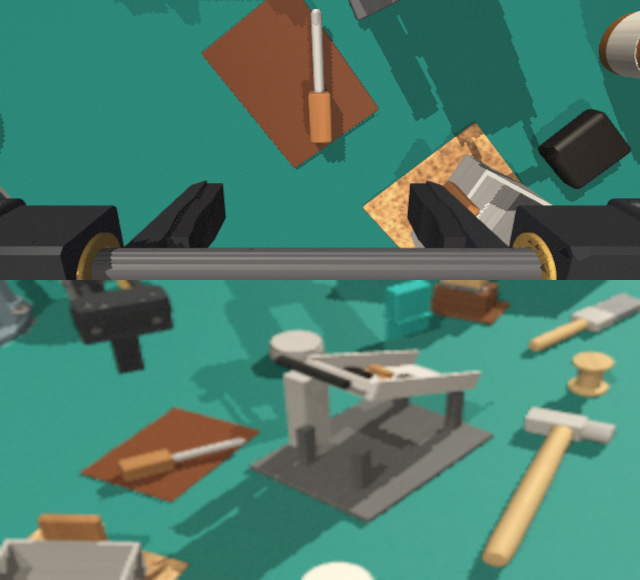

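Run:
```python
from h import *
c=cam("wrist");i=np.load("w4.npy")
a=rect(c,i,(300,145,345,210),(8,130,140),(22,255,255),.025)
t=ray(c,(316,73),.014);print(t, np.degrees(np.arctan2(*(t[:2]-a[0])[::-1])),np.linalg.norm(t[:2]-a[0]))
A=R(arm.state()["orientation"]);print("tool x yaw",np.degrees(np.arctan2(A[1,0],A[0,0])))
move((*a[0],.008),a[0+0].size and a[0][0]*0+ (a[0],0)[1] if 0 else 53)
```

```text
ctr [ 0.4494 -0.1514] L 0.051 W 0.020 ang 57.3 px [319.5 176.4]Traceback (most recent call last):
  File "<stdin>", line 4, in <module>
ValueError: setting an array element with a sequence. The requested array has an inhomogeneous shape after 1 dimensions. The detected shape was (5,) + inhomogeneous part.
```

Run:
```python
from h import *
c=cam("wrist");g=np.array([.4494,-.1514])
t=ray(c,(316,72),.014);print(t,np.degrees(np.arctan2(*(t[:2]-g)[::-1])),np.linalg.norm(t[:2]-g))
A=R(arm.state()["orientation"]);print("tool x yaw",np.degrees(np.arctan2(A[1,0],A[0,0])))
move((*g,.010),55)
```

```text
[ 0.50304102 -0.07215373  0.014     ] 55.90631702952619 0.095693943269562
tool x yaw 53.85911015567921
shift cm [ 0.25  0.24 18.54] turn [-0.001 -0.    -0.02 ]
```

Call:
servo_tool(increments="-0.2 0.2 0.2 1.5 0 0 -0.04; -0.2 0 0 2.5 0 0 0; -0.2 0 0 3 0 0 0; -0.2 0 0 3 0 0 0; -0.2 0 0 3 0 0 0; -0.2 0 0 2.5 0 0 0; -0.2 0 0 1.8 0 0 0; -0.2 0 0 1 0 0 0; -0.2 0 0 0.5 0 0 0; -0.2 0 0 0 0 0 0; 1 0 0 0 0 0 0; 1 0 0 0 0 0 0; 1 0 0 0 0 0 0; 1 0 0 0 0 0 0; 1 0 0 0 0 0 0; 1 0 0 0 0 0 0", grip_force=30)

```text
time_s: 8.7
ee_pos: [0.4495, -0.152, 0.0082]
orientation: [2.77, 1.48, 0.001]
contact_force: [-1.3, 0.3, 4.5]
opening: 0.0221
gripper_force: 30.0
```

Run:
```python
from h import *
s=st();move((.40,-.03,.20),-10.2)
```

```text
8.7 [ 0.4495 -0.152   0.0082] [2.77e+00 1.48e+00 1.00e-03] F [-1.3  0.3  4.5] op 0.0221 q [-0.58  0.32  1.99  0.    0.83  0.01]
shift cm [  7.4  -10.87 -19.19] turn [ 1.00e-03 -1.00e-03  1.16e+00]
```

Call:
servo_tool(increments="1 0 0 -1 0 0 0; 1 0 0 -2 0 0 0; 1 0 0 -2.5 0 0 0; 1 0 0 -2.5 0 0 0; 1 0 0 -2.5 0 0 0; 1 0 0 -1.5 0 0 0; 1 1 -0.9 0 0 0 0; 1 1.9 -1.7 0 0 0 0; 1 2 -1.8 0 0 0 0; 1 2 -1.8 0 0 0 0; 1 2 -1.7 0 0 0 0; 1 1.2 -1 0 0 0 0; 1 0.4 -0.3 0 0 0 0; 1 0 0 0 0 0 0.1; 1 0 0 0 0 0 0.11; 1 0 0 0 0 0 0.11; 1 0 0 0 0 0 0.11; 1 0 0 0 0 0 0.11; 1 0 0 0 0 0 0.11; 1 0 0 0 0 0 0.11")

```text
time_s: 10.37
ee_pos: [0.4302, -0.0133, 0.1268]
orientation: [-3.123, -0.339, 0.002]
contact_force: [0.1, -1.3, -0.3]
opening: 0.0219
gripper_force: 30.0
```

Call:
servo_tool(increments="1 0 0 0 0 0 0.1; 1 0 0 0 0 0 0.1; 1 0 0 0 0 0 0.1; 1 0 0 0 0 0 0.1; 1 0 0 0 0 0 0; 1 0 0 0 0 0 0")

```text
time_s: 10.87
ee_pos: [0.4303, -0.0133, 0.127]
orientation: [-3.129, 0.275, 0.002]
contact_force: [0.1, 0.4, -1.3]
opening: 0.0216
gripper_force: 30.0
```

Run:
```python
from h import *
s=st();move((.4315,-.0136,.1002),-10.2)
c,i=grab("wrist");cs,sc=grab("scene");ct,t=grab("top")
print("eye",proj(c,(.5467,-.0343,.123)),"wrist; top",proj(ct,(.5467,-.0343,.123)))
cv2.imwrite("pics/w5.png",np.vstack([i[0:340],cv2.resize(t[150:270,270:510],(640,240),interpolation=2)[:, :]])[:,:,::-1]);np.save("w5.npy",i);np.save("t5.npy",t)
```

```text
10.87 [ 0.4303 -0.0133  0.127 ] [-3.129e+00  2.750e-01  2.000e-03] F [ 0.1  0.4 -1.3] op 0.0216 q [-0.31 -0.01  2.06 -0.    1.09  1.44]
shift cm [0.12 0.01 2.68] turn [-0.     0.001  0.003]
eye [318.74806098 -20.76218337] wrist; top [352.43442753 229.93040716]
```

View pics/w5.png

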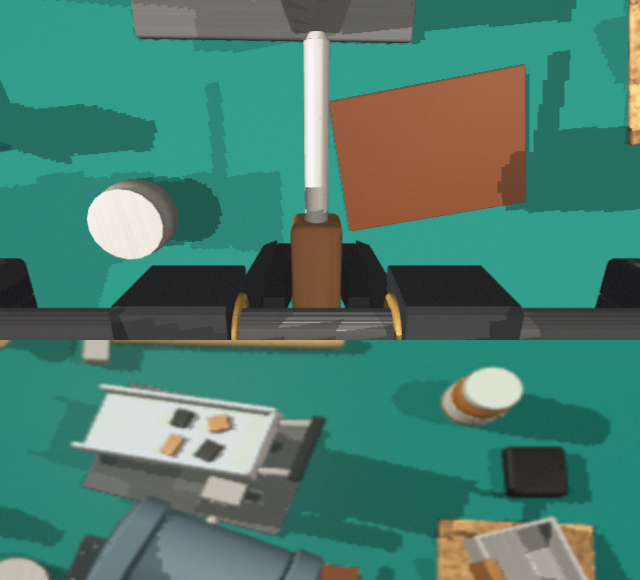

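Run:
```python
from h import *
c=cam("wrist");i=np.load("w5.npy")
t=ray(c,(316,33),.1328);print("tip",t)
X=np.array([.9842,-.1771]);Y=np.array([.1771,.9842]);e=np.array([.5467,-.0343])
print("tip in eye frame",(t[:2]-e)@X,(t[:2]-e)@Y)
for v in(100,150,185):
    r=i[v].astype(int);w=np.where(r[300:335].min(1)>150)[0]+300;p=ray(c,(w.mean(),v),.1328)[:2];print(v,w.min(),w.max(),(p-e)@X,(p-e)@Y)
for v in (0,5,12):
    g=cv2.cvtColor(i[v:v+1],cv2.COLOR_RGB2GRAY)[0].astype(int);print(v,[ (u,g[u]) for u in range(270,370,4)])
```

```text
tip [ 0.52684012 -0.02971887  0.1328    ]
tip in eye frame -0.0203574091184498 0.00099156450376592
100 304 323 -0.04478749360181244 0.001954743557568358
150 304 323 -0.06484324765059635 0.0019650140172616307
185 305 323 -0.07993468069702371 0.0017571105074533876
0 [(270, np.int64(108)), (274, np.int64(108)), (278, np.int64(109)), (282, np.int64(76)), (286, np.int64(72)), (290, np.int64(75)), (294, np.int64(80)), (298, np.int64(80)), (302, np.int64(77)), (306, np.int64(80)), (310, np.int64(76)), (314, np.int64(80)), (318, np.int64(73)), (322, np.int64(70)), (326, np.int64(77)), (330, np.int64(79)), (334, np.int64(81)), (338, np.int64(79)), (342, np.int64(81)), (346, np.int64(77)), (350, np.int64(80)), (354, np.int64(95)), (358, np.int64(92)), (362, np.int64(95)), (366, np.int64(93))]
5 [(270, np.int64(109)), (274, np.int64(110)), (278, np.int64(109)), (282, np.int64(91)), (286, np.int64(75)), (290, np.int64(72)), (294, np.int64(70)), (298, np.int64(73)), (302, np.int64(80)), (306, np.int64(78)), (310, np.int64(80)), (314, np.int64(79)), (318, np.int64(79)), (322, np.int64(78)), (326, np.int64(80)), (330, np.int64(78)), (334, np.int64(79)), (338, np.int64(80)), (342, np.int64(79)), (346, np.int64(82)), (350, np.int64(92)), (354, np.int64(92)), (358, np.int64(92)), (362, np.int64(90)), (366, np.int64(92))]
12 [(270, np.int64(110)), (274, np.int64(109)), (278, np.int64(110)), (282, np.int64(111)), (286, np.int64(75)), (290, np.int64(80)), (294, np.int64(79)), (298, np.int64(79)), (302, np.int64(79)), (306, np.int64(79)), (310, np.int64(78)), (314, np.int64(77)), (318, np.int64(78)), (322, np.int64(77)), (326, np.int64(78)), (330, np.int64(78)), (334, np.int64(79)), (338, np.int64(82)), (342, np.int64(81)), (346, np.int64(86)), (350, np.int64(95)), (354, np.int64(92)), (358, np.int64(94)), (362, np.int64(93)), (366, np.int64(93))]
```

Call:
servo_tool(increments="1 0 0.06 1.3 0 0 0; 1 0 0 1.3 0 0 0; 1 0 0 0.1 0 0 0; 1 0 0 0 0 0 0; 1 0.8 0 0 0 0 0; 1 0.8 0 0 0 0 0; 1 0.5 0 0 0 0 0; 1 0.5 0 0 0 0 0; 1 0.5 0 0 0 0 0; 1 0.5 0 0 0 0 0; 1 0 0 0 0 0 0; 1 0 0 0 0 0 0")

```text
time_s: 12.02
ee_pos: [0.4663, -0.0203, 0.1005]
orientation: [-3.129, 0.279, 0.0]
contact_force: [-0.9, 1.0, -1.3]
opening: 0.022
gripper_force: 30.0
```

Run:
```python
from h import *
s=st();c,i=grab("wrist","w6.png")
for z in (.106,):
  for v in(100,150,185):
    r=i[v].astype(int);w=np.where(r[290:345].min(1)>150)[0]+290;print(v,w.min(),w.max())
```

```text
12.02 [ 0.4663 -0.0203  0.1005] [-3.129  0.279  0.   ] F [-0.9  1.  -1.3] op 0.022 q [-0.3   0.12  1.99 -0.    1.03  1.45]
100 304 323
150 304 323
185 305 323
```

Call:
servo_tool(increments="1 0.5 0 0 0 0 0; 1 0.6 0 0 0 0 0; 1 0.6 0 0 0 0 0; 1 0.6 0 0 0 0 0; 1 0.6 0 0 0 0 0; 1 0.6 0 0 0 0 0; 1 0.6 0 0 0 0 0; 1 0.5 0 0 0 0 0; 1 0.3 0 0 0 0 0; 1 0.2 0 0 0 0 0; 1 0 0 0 0 0 0; 1 0 0 0 0 0 0")

```text
time_s: 13.07
ee_pos: [0.5162, -0.0293, 0.1004]
orientation: [-3.129, 0.279, 0.001]
contact_force: [-0.5, 0.2, -0.4]
opening: 0.0219
gripper_force: 30.0
```

Run:
```python
from h import *
s=st();c,i=grab("wrist");cs,sc=grab("scene")
cv2.imwrite("pics/w7.png",np.vstack([i[0:300],cv2.resize(sc[160:272,220:460],(640,298),interpolation=2)])[:,:,::-1])
```

```text
13.07 [ 0.5162 -0.0293  0.1004] [-3.129e+00  2.790e-01  1.000e-03] F [-0.5  0.2 -0.4] op 0.0219 q [-0.29  0.23  1.86 -0.    1.05  1.46]
```

View pics/w7.png

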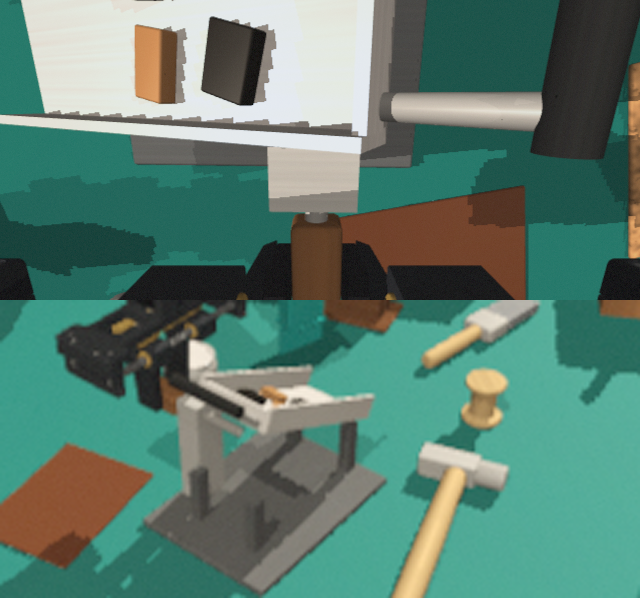

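Call:
servo_tool(increments="1 0.2 0 0 0 0 0; 1 0.15 0 0 0 0 0; 1 0 0 0 0 0 0; 0 0 0 0 0 0 0; 0 0 0 0 0 0 0; 0 0 0 0 0 0 0; 0 0 0 -1.5 0 0 0; 0 0 0 -3 0 0 0; 0 0 0 -3.5 0 0 0; 0 0 0 -3.5 0 0 0; 0 0 0 -3.5 0 0 0; 0 0 0 -3 0 0 0; 0 0 0 -1.5 0 0 0; 0.2 1.5 0.7 0 0 0 0; 0.2 2.5 1.3 0 0 0 0; 0.2 2.5 1.3 0 0 0 0; 0.2 2 1 0 0 0 0; 0.2 1.2 0.7 0 0 0 0; 0.2 0 0 0 0 0 0; 0.2 0 0 0 0 0 0")

```text
time_s: 14.83
ee_pos: [0.6062, -0.0966, 0.2949]
orientation: [-3.129, 0.281, 0.002]
contact_force: [-0.7, -0.7, 0.3]
opening: 0.0356
gripper_force: 0.0
```

Run:
```python
from h import *
s=st();move((.6072,-.0965,.1615),-10.2)
c,i=grab("wrist","w8.png");ct,t=grab("top","t8.png");np.save("w8.npy",i);np.save("t8.npy",t)
print(proj(c,(.6072,-.0965,.1805)))
print("bar");rect(c,i,(290,60,350,240),(0,0,0),(180,255,70),.18)
print("pingrip w");rect(c,i,(200,200,330,400),(5,100,60),(22,255,255),.117)
```

```text
14.83 [ 0.6062 -0.0966  0.2949] [-3.129e+00  2.810e-01  2.000e-03] F [-0.7 -0.7  0.3] op 0.0356 q [-0.35  0.23  1.44  0.    1.48  1.4 ]
shift cm [ 0.11 -0.02 13.34] turn [-0.     0.001 -0.001]
[316.8248344  192.86677403]
bar
ctr [ 0.6062 -0.0961] L 0.079 W 0.012 ang 170.1 px [316.5 192. ]
pingrip w
ctr [ 0.5061 -0.0752] L 0.080 W 0.044 ang 179.5 px [313.8 268.5]
```

Call:
servo_tool(increments="0.2 0.1 0 2 0 0 0; 0.2 0 0 3 0 0 0; 0.2 0 0 3 0 0 0; 0.2 0 0 3 0 0 0; 0.2 0 0 1.8 0 0 0; 0.2 0 0 0.5 0 0 0; 0.2 0 0 0 0 0 0; 1 0 0 0 0 0 0; 1 0 0 0 0 0 0; 1 0 0 0 0 0 0; 1 0 0.24 0.4 0 0 0; 1 0 0.23 0.4 0 0 0; 1 0 0.22 0.4 0 0 0; 1 0 0.2 0.4 0 0 0; 1 0 0 0 0 0 0; 1 0 0 0 0 0 0")

```text
time_s: 16.27
ee_pos: [0.6068, -0.1062, 0.1464]
orientation: [3.128, -0.28, 0.004]
contact_force: [6.6, -1.1, -0.9]
opening: 0.0105
gripper_force: 30.0
```

Call:
servo_tool(increments="1 0 0.2 0.4 0 0 0; 1 0 0.1 0.2 0 0 0; 1 0 0.1 0.2 0 0 0; 1 0 0 0 0 0 0; 1 0 0 0 0 0 0")

```text
time_s: 16.68
ee_pos: [0.606, -0.1099, 0.1383]
orientation: [3.129, -0.28, 0.004]
contact_force: [6.3, -0.3, 0.2]
opening: 0.0109
gripper_force: 30.0
```

Call:
servo_tool(increments="1 0 0.1 0.2 0 0 0; 1 0 0.1 0.2 0 0 0; 1 0 0.1 0.2 0 0 0; 1 0 0 0 0 0 0; 1 0 0 0 0 0 0")

```text
time_s: 17.1
ee_pos: [0.6057, -0.112, 0.1334]
orientation: [-3.128, 0.28, -0.004]
contact_force: [5.4, 4.4, 6.6]
opening: 0.011
gripper_force: 30.1
```

Call:
servo_tool(increments="0.2 0 0 0 0 0 0; 0.2 0 0 0 0 0 0; 0.2 0 0 -2 0 0 0; 0.2 0 0 -3 0 0 0; 0.2 0 0 -3 0 0 0; 0.2 0 0 -2 0 0 0; -0.2 -0.6 1.5 0 0 0 0; -0.2 -1 2.6 0 0 0 0; -0.2 -1.2 3 0 0 0 0; -0.2 -1.2 3 0 0 0 0; -0.2 -1.2 3 0 0 0 0; -0.2 -1.2 3 0 0 0 0; -0.2 -1 2.5 0 0 0 0; -0.2 -0.5 1.5 0 0 0 -0.1; -0.2 0 0 0 0 0 -0.1; -0.2 0 0 0 0 0 -0.1; -0.2 0 0 0 0 0 -0.1; -0.2 0 0 0 0 0 -0.1; -0.2 0 0 0 0 0 -0.11; -0.2 0 0 0 0 0 0")

```text
time_s: 18.77
ee_pos: [0.49, -0.2959, 0.2311]
orientation: [-3.065, -0.678, 0.004]
contact_force: [-0.4, 0.2, 0.1]
opening: 0.053
gripper_force: 0.0
```

Run:
```python
from h import *
s=st();c,i=grab("wrist");ct,t=grab("top");np.save("t9.npy",t);np.save("w9.npy",i)
cv2.imwrite("pics/w9.png",np.vstack([i[0:300],cv2.resize(t[160:272,250:490],(640,298),interpolation=2)])[:,:,::-1])
print(proj(c,(.493,-.2957,.079)))
```

```text
18.77 [ 0.49   -0.2959  0.2311] [-3.065 -0.678  0.004] F [-0.4  0.2  0.1] op 0.053 q [-0.75  0.18  1.62 -0.    1.34  0.39]
[318.79768301 180.24800776]
```

View pics/w9.png

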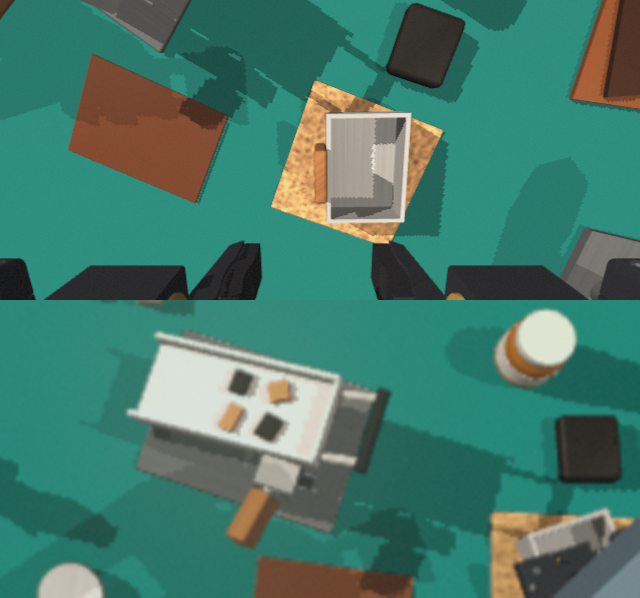

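Run:
```python
from h import *
c=cam("wrist");i=np.load("w9.npy")
a=rect(c,i,(308,135,329,212),(6,130,120),(20,255,255),.079)
r=[ray(c,p,.049)[:2] for p in((327,115),(411,114),(404,220),(329,221))];print(np.round(r,4),np.mean(r,0))
d=r[0]-r[3];e=r[1]-r[2];print(np.degrees(np.arctan2(d[1],d[0])),np.degrees(np.arctan2(e[1],e[0])),[np.linalg.norm(r[k]-r[k-1]) for k in range(4)])
move((*a[0][0],.057),25)
```

```text
ctr [ 0.4987 -0.2916] L 0.068 W 0.016 ang 25.0 px [317. 172.]
[[ 0.548  -0.2796]
 [ 0.5818 -0.3516]
 [ 0.4852 -0.3972]
 [ 0.4519 -0.3268]] [ 0.51672438 -0.33877944]
26.16613288581688 25.277674878755192 [np.float64(0.1070943950839492), np.float64(0.07955512537136254), np.float64(0.106810239980921), np.float64(0.07789454441467289)]
shift cm [ 9.600e-01 -1.000e-02  1.745e+01] turn [-0.002  0.001 -0.008]
```

Call:
servo_tool(increments="-0.2 0.3 0.2 1.5 0 0 -0.01; -0.2 0.2 0.2 2.5 0 0 0; -0.2 0 0 3 0 0 0; -0.2 0 0 3 0 0 0; -0.2 0 0 3 0 0 0; -0.2 0 0 2.4 0 0 0; -0.2 0 0 1.4 0 0 0; -0.2 0 0 0.6 0 0 0; -0.2 0 0 0 0 0 0; 1 0 0 0 0 0 0; 1 0 0 0 0 0 0; 1 0 0 0 0 0 0; 1 0 0 0 0 0 0; 1 0 0 0 0 0 0; 1 0 0 0 0 0 0", grip_force=40)

```text
time_s: 20.12
ee_pos: [0.4976, -0.2977, 0.0591]
orientation: [3.065, 0.688, 0.001]
contact_force: [-0.2, 0.3, 0.3]
opening: 0.0148
gripper_force: 0.0
```

Run:
```python
from h import *
s=st();c,i=grab("wrist","w10.png")
A=R(s["orientation"]);print(np.degrees(np.arctan2(A[1,0],A[0,0])))
```

```text
20.12 [ 0.4976 -0.2977  0.0591] [3.065e+00 6.880e-01 1.000e-03] F [-0.2  0.3  0.3] op 0.0148 q [-0.74  0.41  1.71 -0.    1.01  0.39]
25.304798310146317
```

Call:
servo_tool(increments="1 0 0 0 0 0 0; 1 0 0 0 0 0 0; 1 0 0 0 0 0 0; 1 0 0 -1 0 0 0; 1 0 0 -2 0 0 0; 1 0 0 -2.5 0 0 0; 1 0 0 -3 0 0 0; 1 0 0 -3 0 0 0; 1 0 0 -3 0 0 0; 1 0 0 -3 0 0 0; 1 0 0 -3 0 0 0; 1 0 0 -1.5 0 0 0; 1 0 0 0 0 0 0")

```text
time_s: 21.25
ee_pos: [0.4988, -0.2988, 0.2834]
orientation: [3.059, 0.687, 0.007]
contact_force: [-0.3, -1.2, -1.2]
opening: 0.0114
gripper_force: 40.0
```

Run:
```python
from h import *
s=st();ct=cam("top")
print("hammer",ray(ct,(306,161),.02),ray(ct,(400,150),.01),"spool",ray(ct,(265,143),.05))
for p in((.6592,.1954,.28),(.6543,.1678,.058)):move(p,25.3)
c,i=grab("wrist","w11.png")
```

```text
21.25 [ 0.4988 -0.2988  0.2834] [3.059 0.687 0.007] F [-0.3 -1.2 -1.2] op 0.0114 q [-0.74  0.16  1.55 -0.    1.43  0.39]
hammer [0.7306299  0.10373308 0.02      ] [ 0.79900385 -0.14186942  0.01      ] spool [0.75527459 0.21456539 0.05      ]
shift cm [ 35.63 -37.82   0.17] turn [ 0.007 -0.003  0.   ]
shift cm [ 33.94 -35.7   22.38] turn [ 0.007 -0.003  0.   ]
```

Call:
servo_tool(increments="1 0.8 -0.9 0 0 0 0; 1 1.4 -1.5 0 0 0 0; 1 1.8 -1.9 0 0 0 0; 1 1.9 -2.0 0 0 0 0; 1 1.9 -2.0 0 0 0 0; 1 1.9 -2.0 0 0 0 0; 1 1.9 -2.0 0 0 0 0; 1 1.9 -2.0 0 0 0 0; 1 1.9 -2.0 0 0 0 0; 1 1.9 -2.0 0 0 0 0; 1 1.9 -2.0 0 0 0 0; 1 1.9 -2.0 0 0 0 0; 1 1.9 -2.0 0 0 0 0; 1 1.9 -2.0 0 0 0 0; 1 1.9 -2.0 0 0 0 0; 1 1.9 -2.0 0 0 0 0; 1 1.9 -2.0 0 0 0 0; 1 1.9 -2.0 0 0 0 0; 1 1.9 -2.0 0 0 0 0; 1 1.7 -1.8 0 0 0 0")

```text
time_s: 22.97
ee_pos: [0.6594, 0.2037, 0.275]
orientation: [-3.064, -0.689, 0.008]
contact_force: [0.5, 0.6, -1.4]
opening: 0.0114
gripper_force: 40.0
```

Call:
servo_tool(increments="1 0 0 0 0 0 0.07; 1 0 0 0 0 0 0.09; 1 0 0 0 0 0 0.09; 1 0 0 0 0 0 0.09; 1 0 0 0 0 0 0.09; 1 0 0 0 0 0 0.09; 1 0 0 0 0 0 0.08; 1 0 0 0 0 0 0.02; 1 0 0 0 0 0 0; 1 0 0 0 0 0 0")

```text
time_s: 23.8
ee_pos: [0.66, 0.2016, 0.2769]
orientation: [3.129, -0.276, -0.004]
contact_force: [-0.2, 1.2, -1.3]
opening: 0.0115
gripper_force: 40.0
```

Run:
```python
from h import *
s=st();move((.6592,.1954,.063),-10.2)
c,i=grab("wrist");cs,sc=grab("scene");np.save("w12.npy",i)
cv2.imwrite("pics/w12.png",np.vstack([i[0:300],cv2.resize(sc[120:250,220:460],(640,298),interpolation=2)])[:,:,::-1])
```

```text
23.8 [0.66   0.2016 0.2769] [ 3.129 -0.276 -0.004] F [-0.2  1.2 -1.3] op 0.0115 q [0.12 0.41 1.24 0.   1.49 1.87]
shift cm [ 0.08  0.61 21.39] turn [0.001 0.002 0.002]
```

View pics/w12.png

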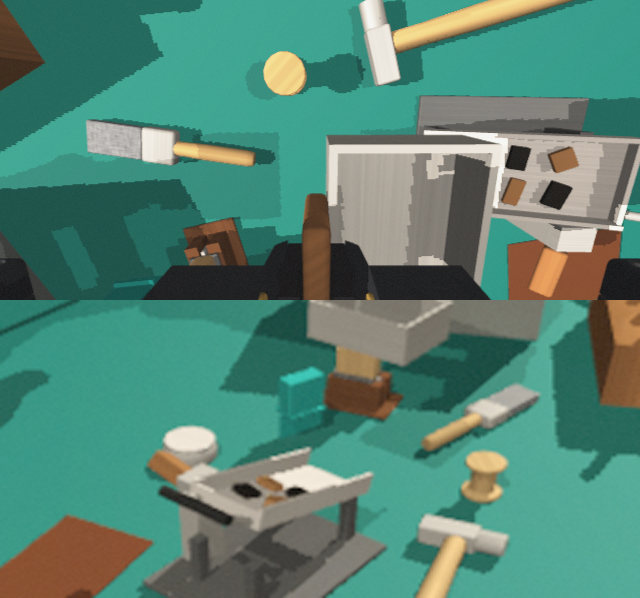

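Call:
servo_tool(increments="1 0 0 1 0 0 0; 1 0 0 2 0 0 0; 1 0 0 2.5 0 0 0; 1 0 0 2.5 0 0 0; 1 0 0 2.5 0 0 0; 1 0 0 2.5 0 0 0; 1 0 0 2.5 0 0 0; 1 0 0 2.5 0 0 0; 1 0 0 2 0 0 0; 1 0 0 1.2 0 0 0; 1 0 0 0.4 0 0 0; 1 0 0 0 0 0 0")

```text
time_s: 24.9
ee_pos: [0.6601, 0.2011, 0.0612]
orientation: [3.129, -0.279, -0.003]
contact_force: [-0.1, 0.3, -1.4]
opening: 0.0116
gripper_force: 40.0
```

Run:
```python
from h import *
s=st();move((.6543,.1678,.0575),-10.2)
c,i=grab("wrist","w13.png");np.save("w13.npy",i)
```

```text
24.9 [0.6601 0.2011 0.0612] [ 3.129e+00 -2.790e-01 -3.000e-03] F [-0.1  0.3 -1.4] op 0.0116 q [0.12 0.62 1.4  0.   1.13 1.87]
shift cm [0.02 3.38 0.37] turn [0.001 0.002 0.   ]
```

View pics/w13.png

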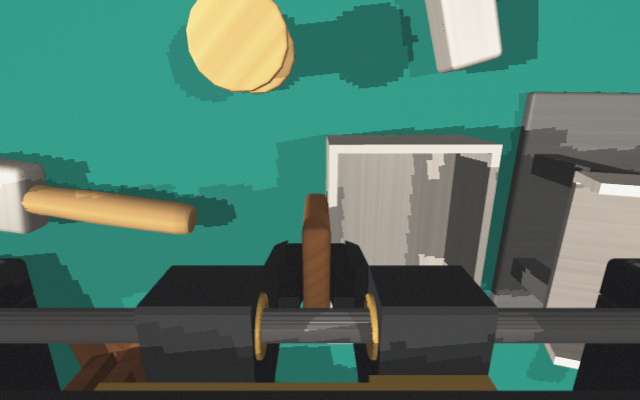

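Run:
```python
from h import *
c=cam("wrist");s=arm.state()
X=np.array([.9842,-.1771]);Y=np.array([.1771,.9842]);o=np.array([.6245,.0025])
for n,p,z in(("plate corner (75,80)",(531,95),.008),("lip far rim (41,~97)",(577,173),.087),("lip near rim (-41)",(563,366),.087),("tin far-left rim",(328,138),.051),("tin far-right rim",(502,138),.051)):
    w=ray(c,p,z)[:2]-o;print(n,(w@X*1e3).round(1),(w@Y*1e3).round(1))
w=np.array(s["ee_pos"][:2])-o;print("tcp",w@X,w@Y)
```

```text
plate corner (75,80) 76.5 80.2
lip far rim (41,~97) 48.1 106.3
lip near rim (-41) -39.4 93.1
tin far-left rim 57.0 197.3
tin far-right rim 56.9 116.4
tcp 0.0007924859428376993 0.20207408395850757
```

Call:
servo_tool(increments="1 0 0.5 0.3 0 0 0; 1 0 0.7 0 0 0 0; 1 0 0.8 0 0 0 0; 1 0 0.8 0 0 0 0; 1 0 0.6 0 0 0 0; 1 0 0 0 0 0 0; 1 0 0 0.25 0 0 0; 1 0 0 0.1 0 0 0; 1 0 0 0 0 0 0; -0.3 0 0 0 0 0 0; -0.3 0 0 0 0 0 0; -0.3 0 0 0 0 0 0; -0.3 0 0 0 0 0 0")

```text
time_s: 26.03
ee_pos: [0.655, 0.168, 0.0563]
orientation: [-3.129, 0.279, -0.001]
contact_force: [0.2, 0.2, 0.4]
opening: 0.0361
gripper_force: 0.0
```

Call:
servo_tool(increments="-0.3 0 0 -1.5 0 0 0; -0.3 0 0 -3 0 0 0; -0.3 0 0 -3 0 0 0; -0.3 0 0 -3 0 0 0; -0.3 0 0 -3 0 0 0; -0.3 0 0 -2 0 0 0; -0.3 0 0 -1 0 0 0; -0.3 0 0 0 0 0 0")

```text
time_s: 26.7
ee_pos: [0.6565, 0.168, 0.2254]
orientation: [-3.128, 0.279, -0.01]
contact_force: [-0.1, -0.6, -0.1]
opening: 0.0569
gripper_force: 0.0
```

Run:
```python
from h import *
s=st();move((.548,.35,.22),-5)
c,i=grab("wrist","w14.png");np.save("w14.npy",i)
c2,t=grab("top","t14.png")
```

```text
26.7 [0.6565 0.168  0.2254] [-3.128  0.279 -0.01 ] F [-0.1 -0.6 -0.1] op 0.0569 q [0.08 0.41 1.34 0.   1.38 1.82]
shift cm [-13.9  -15.99   0.48] turn [-0.001 -0.006 -0.091]
```

Call:
servo_tool(increments="0 -1 -1.1 0 0 0 0; 0 -1.9 -2.2 0 0 0 0; 0 -2.2 -2.5 0 0 0 0; 0 -2.2 -2.5 0 0 0 0; 0 -2.2 -2.5 0 0 0 0; 0 -2.2 -2.5 0 0 0 0; 0 -1.4 -1.7 0 0 0 0; 0 -0.8 -1.0 0 0 0 -0.09; 0 0 0 0 0 0 -0.05; 0 0 0 0 0 0 0")

```text
time_s: 27.63
ee_pos: [0.5438, 0.3513, 0.2187]
orientation: [3.14, -0.053, -0.006]
contact_force: [-0.3, -0.6, -1.0]
opening: 0.044
gripper_force: 0.0
```

Run:
```python
from h import *
s=st();c,i=grab("wrist");np.save("w15.npy",i)
cs,sc=grab("scene")
cv2.imwrite("pics/w15.png",np.vstack([i[0:300],cv2.resize(sc[120:250,220:460],(640,298),interpolation=2)])[:,:,::-1])
```

```text
27.63 [0.5438 0.3513 0.2187] [ 3.14  -0.053 -0.006] F [-0.3 -0.6 -1. ] op 0.044 q [0.39 0.36 1.43 0.   1.36 2.  ]
```

View pics/w15.png

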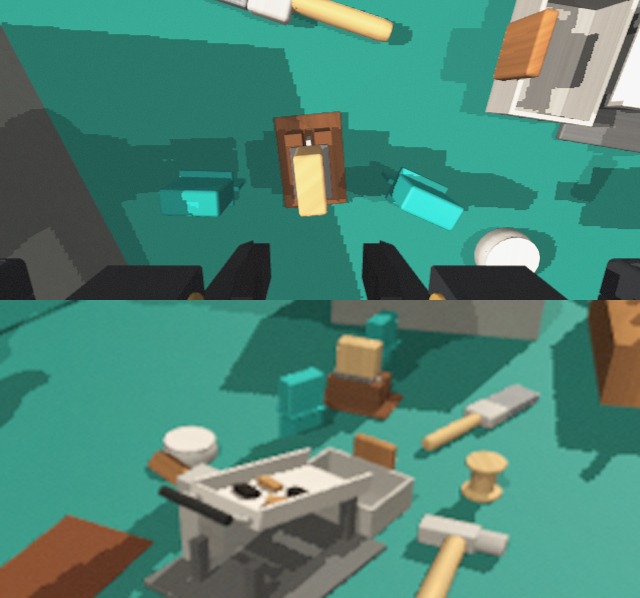

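Run:
```python
from h import *
s=arm.state();c=cam("wrist");i=np.load("w15.npy")
a=rect(c,i,(280,140,345,222),(12,60,170),(28,255,255),.1)
p=[ray(c,q,.1)[:2] for q in((293,152),(323,150),(327,213),(298,216))];print(np.round(p,4),np.mean(p,0))
for k in((0,3),(1,2)):
    d=p[k[0]]-p[k[1]];print(np.degrees(np.arctan2(d[1],d[0])),np.linalg.norm(d))
print("rest corners",[ray(c,q,.004)[:2].round(4) for q in((275,118),(338,112),(346,203),(282,207))])
A=R(s["orientation"]);print(np.degrees(np.arctan2(A[1,0],A[0,0])))
X=np.array([.9842,-.1771]);Y=np.array([.1771,.9842]);o=np.array([.6245,.0025])
print("tin plate top in stand",rect(c,i,(490,5,560,85),(5,120,100),(20,255,255),.075)[0][0]-o@np.eye(2))
q=[ray(c,u,.045)[:2]-o for u in((487,110),(583,124),(510,105))];print([(w@X,w@Y) for w in q])
```

```text
ctr [0.5517 0.3558] L 0.052 W 0.023 ang 3.3 px [309.6 183.9]
[[0.5789 0.3677]
 [0.5796 0.344 ]
 [0.5269 0.3424]
 [0.5252 0.3667]] [0.5526539  0.35520386]
1.0583557315206944 0.053734015949983734
1.706892768239397 0.0526990212757569
rest corners [array([0.6007, 0.3915]), array([0.6041, 0.3256]), array([0.5046, 0.3186]), array([0.5027, 0.391 ])]
-2.2550520697929297
ctr [0.6525 0.1812] L 0.058 W 0.035 ang 167.4 px [524.9  43.9]
tin plate top in stand [0.02796251 0.1787245 ]
[(np.float64(-0.05533577327200112), np.float64(0.181541505771176)), (np.float64(-0.05522549411697598), np.float64(0.0893263541249053)), (np.float64(-0.04812329127113173), np.float64(0.16190267029442976))]
```

Call:
servo_tool(increments="0 0.4 -0.2 0 0 0 -0.08; 0 0.4 -0.2 1.5 0 0 0; 0 0 0 2.5 0 0 0; 0 0 0 3 0 0 0; 0 0 0 3 0 0 0; 0 0 0 2.8 0 0 0; 0 0 0 1.8 0 0 0; 0 0 0 1.1 0 0 0; 0 0 0 0.5 0 0 0; 0 0 0 0 0 0 0; 1 0 0 0 0 0 0; 1 0 0 0 0 0 0; 1 0 0 0 0 0 0; 1 0 0 0 0 0 0; 1 0 0 0 0 0 0; 1 0 0 0 0 0 0; 1 0 0 0 0 0 0", grip_force=50)

```text
time_s: 29.15
ee_pos: [0.5554, 0.3544, 0.0607]
orientation: [-3.14, -0.066, -0.004]
contact_force: [-0.7, 1.1, 6.0]
opening: 0.0235
gripper_force: 50.0
```

Run:
```python
from h import *
s=st();A=R(s["orientation"]);print(A.round(3),np.degrees(np.arctan2(A[1,0],A[0,0])))
```

```text
29.15 [0.5554 0.3544 0.0607] [-3.14  -0.066 -0.004] F [-0.7  1.1  6. ] op 0.0235 q [0.39 0.55 1.5  0.   1.09 1.92]
[[ 0.999  0.042  0.003]
 [ 0.042 -0.999  0.001]
 [ 0.003 -0.001 -1.   ]] 2.3910320398606153
```

Call:
servo_tool(increments="1 0 0 -0.8 0 0 0; 1 0 0 -1.5 0 0 0; 1 0 0 -2.5 0 0 0; 1 0 0 -3 0 0 0; 1 0 0 -3 0 0 0; 1 0 0 -3 0 0 0; 1 0 0 -3 0 0 0; 1 0 0 -2.5 0 0 0; 1 0 0 -1.5 0 0 0; 1 0 0 0 0 0 0")

```text
time_s: 29.98
ee_pos: [0.5561, 0.3547, 0.2732]
orientation: [-3.138, -0.066, -0.013]
contact_force: [0.5, 0.9, 0.2]
opening: 0.0236
gripper_force: 50.0
```

```bash
cat > g.py <<'E'
from h import *
X=np.array([.9842,-.1771,0]);Y=np.array([.1771,.9842,0]);Z=np.array([0,0,1.]);O=np.array([.6245,.0025,0])
def axes(th):return np.cos(th)*Y-np.sin(th)*Z, np.sin(th)*Y+np.cos(th)*Z
def floor(s,x,th,n=0):
    S,N=axes(th);return O+.08*Y+.066*Z+(.01+s)*S+(.004+n)*N+x*X
def pose(s,x,n,th,d=.0507):
    """tool step to put the blade edge at (s,x,n) on the floor, blade square"""
    S,N=axes(th);p=floor(s,x,th,n)+d*N;B=np.stack([X,-S,-N],1)
    st=arm.state();A=R(st["orientation"])
    print("TCP",p.round(4),"shift",(A.T@(p-np.array(st["ee_pos"]))*100).round(2),"turn",cv2.Rodrigues(A.T@B)[0].ravel().round(3))
E
python3 - <<'E'
from g import *
st();c=cam("top")
for q in((445,72),(477,81),(438,99),(468,108)):
    w=ray(c,(q[0]/2.1+130,q[1]/2.1+160),.077)-O;print("x %.3f s %.3f"%(w@X,w@Y-.09))
t=grab("top")[1];np.save("t16.npy",t)
i=grab("wrist","w16.png")[1];np.save("w16.npy",i)
pose(-.16,0,.15,.318);pose(-.16,0,.0,.318)
E
```

```text
29.98 [0.5561 0.3547 0.2732] [-3.138 -0.066 -0.013] F [0.5 0.9 0.2] op 0.0236 q [ 0.39  0.34  1.35 -0.    1.45  1.92]
x 0.015 s -0.090
x 0.017 s -0.129
x -0.018 s -0.092
x -0.018 s -0.129
TCP [0.6248 0.004  0.3073] shift [ 5.59 35.25 -3.97] turn [-0.317 -0.036  0.218]
TCP [ 0.6165 -0.0422  0.1649] shift [ 4.55 39.83 10.28] turn [-0.317 -0.036  0.218]
```

Call:
servo_tool(increments="1 0.2 1 -0.3 0 0 0; 1 0.3 1.8 -0.3 0 0 0; 1 0.3 2.2 -0.3 0 0 0; 1 0.35 2.2 -0.3 0 0 0; 1 0.35 2.2 -0.3 0 0 0; 1 0.35 2.2 -0.3 0 0 0; 1 0.35 2.2 -0.3 0 0 0; 1 0.35 2.2 -0.3 0 0 0; 1 0.35 2.2 -0.3 0 0 0; 1 0.35 2.2 -0.3 0 0 0; 1 0.35 2.2 -0.3 0 0 0; 1 0.35 2.2 -0.3 0 0 0; 1 0.35 2.2 -0.2 0 0 0; 1 0.35 2.2 0 0 0 0; 1 0.35 2.2 0 0 0 0; 1 0.35 2.2 0 0 0 0; 1 0.3 1.5 0 0 0 0; 1 0 0 0 0 0 0")

```text
time_s: 31.58
ee_pos: [0.6252, 0.0021, 0.3032]
orientation: [3.14, 0.06, -0.004]
contact_force: [-0.2, -0.0, -0.9]
opening: 0.0238
gripper_force: 50.0
```

Call:
servo_tool(increments="1 0 0 0 -0.053 -0.006 0.036; 1 0 0 0 -0.053 -0.006 0.036; 1 0 0 0 -0.053 -0.006 0.036; 1 0 0 0 -0.053 -0.006 0.036; 1 0 0 0 -0.053 -0.006 0.037; 1 0 0 0 -0.052 -0.006 0.037; 1 0 0 0 0 0 0; 1 0 0 0 0 0 0")

```text
time_s: 32.25
ee_pos: [0.6251, 0.0069, 0.3037]
orientation: [2.815, -0.246, -0.044]
contact_force: [-0.0, 0.3, -1.2]
opening: 0.0237
gripper_force: 50.0
```

Run:
```python
from g import *
st();c,i=grab("wrist");cs,sc=grab("scene");ct,t=grab("top");np.save("w17.npy",i);np.save("s17.npy",sc);np.save("t17.npy",t)
cv2.imwrite("pics/w17.png",np.vstack([i[0:300],cv2.resize(sc[120:250,220:460],(640,298),interpolation=2)])[:,:,::-1])
for s,x in((0,0),(-.176,0)):print(proj(c,floor(s,x,.318)))
for s in(0,-.176):
  for x in(-.041,.041): print("rim",s,x,proj(c,floor(s,x,.318,.02)).round(1),"scene",proj(cs,floor(s,x,.318,.02)).round(1))
pose(-.16,0,.15,.318);pose(-.16,0,.0,.318)
```

```text
32.25 [0.6251 0.0069 0.3037] [ 2.815 -0.246 -0.044] F [-0.   0.3 -1.2] op 0.0237 q [-0.02  0.31  1.35 -0.31  1.54  1.74]
[167.47190273 171.09463736]
[336.05564617 171.74916209]
rim 0 -0.041 [164.2 214.5] scene [334.1 184.3]
rim 0 0.041 [153.2 133.2] scene [358.8 195.2]
rim -0.176 -0.041 [336.3 215.2] scene [292.7 196.6]
rim -0.176 0.041 [338.1 133.9] scene [319.3 209.8]
TCP [0.6248 0.004  0.3073] shift [-0.03  0.21 -0.18] turn [-0.001  0.001  0.001]
TCP [ 0.6165 -0.0422  0.1649] shift [-0.02  0.23 14.82] turn [-0.001  0.001  0.001]
```

View pics/w17.png

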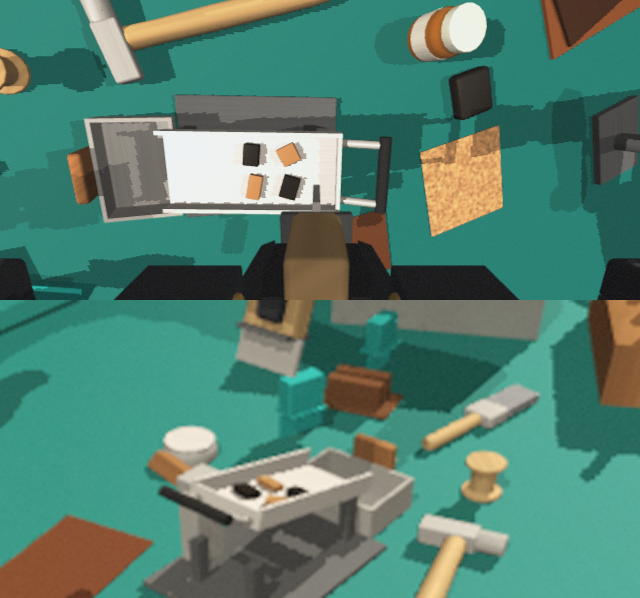

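Run:
```python
from g import *
i=np.load("w17.npy");sc=np.load("s17.npy");s=arm.state();cs=cam("scene");c=cam("wrist")
g=cv2.cvtColor(i,cv2.COLOR_RGB2GRAY).astype(int)
for u in(190,215,270,): print(u,[(v,g[v,u]) for v in list(range(122,142,1))+list(range(200,222,1))])
A=R(s["orientation"]);p=np.array(s["ee_pos"])
for x in(-.034,-.031,.031):print("edge pred",x,proj(cs,p+A@[x,0,.0507]),proj(cs,p+A@[x,0,.0507-.035]))
print("pred inner rim",[proj(c,floor(-.04,x,.318,.02)).round(1) for x in(-.041,-.037,.037,.041)])
cr=sc[125:160,300:340];k=cv2.cvtColor(cr,cv2.COLOR_RGB2HSV);m=(k[:,:,1]<60)&(k[:,:,2]>60)
for r in range(35):print(125+r,"".join("#" if b else "." for b in m[r]))
```

```text
190 [(122, np.int64(78)), (123, np.int64(77)), (124, np.int64(77)), (125, np.int64(65)), (126, np.int64(49)), (127, np.int64(48)), (128, np.int64(41)), (129, np.int64(88)), (130, np.int64(90)), (131, np.int64(207)), (132, np.int64(239)), (133, np.int64(240)), (134, np.int64(241)), (135, np.int64(241)), (136, np.int64(241)), (137, np.int64(241)), (138, np.int64(241)), (139, np.int64(241)), (140, np.int64(241)), (141, np.int64(241)), (200, np.int64(240)), (201, np.int64(240)), (202, np.int64(226)), (203, np.int64(148)), (204, np.int64(98)), (205, np.int64(91)), (206, np.int64(90)), (207, np.int64(90)), (208, np.int64(87)), (209, np.int64(209)), (210, np.int64(238)), (211, np.int64(240)), (212, np.int64(240)), (213, np.int64(155)), (214, np.int64(107)), (215, np.int64(104)), (216, np.int64(97)), (217, np.int64(101)), (218, np.int64(107)), (219, np.int64(107)), (220, np.int64(109)), (221, np.int64(109))]
215 [(122, np.int64(80)), (123, np.int64(79)), (124, np.int64(79)), (125, np.int64(79)), (126, np.int64(74)), (127, np.int64(75)), (128, np.int64(76)), (129, np.int64(83)), (130, np.int6
[... 2844 characters left out ...]
##################.......
145 .........########################.......
146 ..........#######################.......
147 ............####################........
148 ...............#################........
149 .................###############........
150 ....................############........
151 ......................#########.........
152 .........................######.........
153 .............................#..........
154 ........................................
155 ........................................
156 ........................................
157 ........................................
158 ........................................
159 ........................................
```

Call:
servo_tool(increments="1 0.3 0.1 1 0 0 0; 1 0.2 0.1 2 0 0 0; 1 0 0 2 0 0 0; 1 0 0 2 0 0 0; 1 0 0 2 0 0 0; 1 0 0 1.8 0 0 0; 1 0 0 1.2 0 0 0; 1 0 0 0.4 0 0 0; 1 0 0 0 0 0 0; 1 0 0 0 0 0 0")

```text
time_s: 33.23
ee_pos: [0.6236, -0.0356, 0.1886]
orientation: [2.813, -0.252, -0.04]
contact_force: [0.2, -0.1, -0.6]
opening: 0.0235
gripper_force: 50.0
```

Run:
```python
from g import *
st();pose(-.16,0.005,0,.318)
```

```text
33.23 [ 0.6236 -0.0356  0.1886] [ 2.813 -0.252 -0.04 ] F [ 0.2 -0.1 -0.6] op 0.0235 q [-0.09  0.39  1.48 -0.33  1.31  1.75]
TCP [ 0.6214 -0.043   0.1649] shift [-0.08 -0.01  2.49] turn [ 0.    -0.    -0.001]
```

Call:
servo_tool(increments="1 0 0 0.8 0 0 0; 1 0 0 0.8 0 0 0; 1 0 0 0.3 0 0 0; 1 0 0 0.2 0 0 0; 1 0 0 0.1 0 0 0; 1 0 0 0 0 0 0; 1 0 0 0 0 0 0")

```text
time_s: 33.82
ee_pos: [0.622, -0.0421, 0.1671]
orientation: [2.813, -0.251, -0.041]
contact_force: [-0.3, -0.0, -0.6]
opening: 0.0234
gripper_force: 50.0
```

Call:
servo_tool(increments="1 0 0 0.15 0 0 0; 1 0 0 0.15 0 0 0; 1 0 0 0 0 0 0; 1 0 0 0 0 0 0")

```text
time_s: 34.15
ee_pos: [0.6216, -0.0431, 0.1641]
orientation: [2.813, -0.251, -0.041]
contact_force: [0.3, 0.0, -0.9]
opening: 0.0233
gripper_force: 50.0
```

Call:
servo_tool(increments="1 0 0 0.15 0 0 0; 1 0 0 0 0 0 0; 1 0 0 0 0 0 0")

```text
time_s: 34.4
ee_pos: [0.6217, -0.0436, 0.1628]
orientation: [2.813, -0.251, -0.041]
contact_force: [-0.4, -0.3, -0.9]
opening: 0.0234
gripper_force: 50.0
```

Call:
servo_tool(increments="1 0 0 0.1 0 0 0; 1 0 0 0.1 0 0 0; 1 0 0 0 0 0 0; 1 0 0 0 0 0 0")

```text
time_s: 34.73
ee_pos: [0.6219, -0.0437, 0.1626]
orientation: [2.813, -0.251, -0.04]
contact_force: [-2.0, 3.4, 7.9]
opening: 0.0234
gripper_force: 50.0
```

Call:
servo_tool(increments="1 0 0 0.1 0 0 0; 1 0 0 0.1 0 0 0; 1 0 0 0 0 0 0; 1 0 0 0 0 0 0")

```text
time_s: 35.07
ee_pos: [0.6221, -0.0439, 0.1621]
orientation: [2.813, -0.251, -0.038]
contact_force: [-6.6, 6.5, 15.9]
opening: 0.0233
gripper_force: 50.0
```

Call:
servo_tool(increments="1 0 0 -0.1 0 0 0; 1 0 -0.5 -0.1 0 0 0; 1 0 -0.7 0 0 0 0; 1 0 -0.7 0 0 0 0; 1 0 -0.7 0 0 0 0; 1 0 -0.7 0 0 0 0; 1 0 -0.7 0 0 0 0; 1 0 0 0 0 0 0")

```text
time_s: 35.73
ee_pos: [0.63, -0.0068, 0.1506]
orientation: [2.811, -0.25, -0.035]
contact_force: [0.4, -0.6, 9.3]
opening: 0.0236
gripper_force: 50.0
```

Run:
```python
from g import *
s=st();S,N=axes(.318);d=np.array(s["ee_pos"])-floor(0,0,.318)-.0507*N;print("s %.4f x %.4f n %.4f"%(d@S,d@X,d@N),np.array(s["contact_force"])@np.stack([X,S,N],1))
grab("top","t18.png");grab("scene","s18.png")
```

```text
35.73 [ 0.63   -0.0068  0.1506] [ 2.811 -0.25  -0.035] F [ 0.4 -0.6  9.3] op 0.0236 q [-0.04  0.45  1.48 -0.33  1.27  1.81]
s -0.1202 x 0.0071 n -0.0019 [ 0.50432104 -3.3830396   8.676426  ]
```

Call:
servo_tool(increments="1 -0.1 -0.5 0 0 0 0; 1 0 -0.7 0 0 0 0; 1 0 -0.7 0 0 0 0; 1 0 -0.7 0 0 0 0; 1 0 -0.7 0 0 0 0; 1 0 -0.7 0 0 0 0; 1 0 -0.7 0 0 0 0; 1 0 -0.7 0 0 0 0; 1 0 -0.7 0 0 0 0; 1 0 0 0 0 0 0")

```text
time_s: 36.67
ee_pos: [0.6399, 0.0501, 0.1326]
orientation: [2.811, -0.25, -0.033]
contact_force: [0.4, -0.9, 13.8]
opening: 0.0237
gripper_force: 50.0
```

```bash
cat >> g.py <<'E'
def where(th=.318):
    s=st();S,N=axes(th);d=np.array(s["ee_pos"])-floor(0,0,th)-.0507*N;print("s %.4f x %.4f n %.4f"%(d@S,d@X,d@N),(np.array(s["contact_force"])@np.stack([X,S,N],1)).round(1))
E
python3 -c "
from g import *
where();grab('scene','s19.png')"
```

```text
36.67 [0.6399 0.0501 0.1326] [ 2.811 -0.25  -0.033] F [ 0.4 -0.9 13.8] op 0.0237 q [ 0.04  0.51  1.43 -0.33  1.28  1.9 ]
s -0.0597 x 0.0068 n -0.0009 [ 0.6 -5.1 12.9]
```

Call:
servo_tool(increments="1 -0.1 -0.6 -0.1 0 0 0; 1 0 -0.7 0 0 0 0; 1 0 -0.7 -0.05 0 0 0; 1 0 -0.7 0 0 0 0; 1 0 -0.7 -0.05 0 0 0; 1 0 -0.7 0 0 0 0; 1 0 -0.7 -0.05 0 0 0; 1 0 -0.7 0 0 0 0; 1 0 -0.7 0 0 0 0; 1 0 -0.6 0 0 0 0; 1 0 0 0 0 0 0; 1 0 0 0 0 0 0")

```text
time_s: 37.72
ee_pos: [0.6474, 0.1153, 0.1092]
orientation: [2.813, -0.25, -0.044]
contact_force: [1.3, -0.1, -0.2]
opening: 0.0239
gripper_force: 50.0
```

```bash
python3 -c "
from g import *
where();c,i=grab('wrist','w20.png');grab('scene','s20.png');grab('top','t20.png')"
```

```text
37.72 [0.6474 0.1153 0.1092] [ 2.813 -0.25  -0.044] F [ 1.3 -0.1 -0.2] op 0.0239 q [ 0.14  0.59  1.37 -0.31  1.3   1.99]
s 0.0098 x 0.0026 n -0.0027 [ 1.2  0.2 -0.1]
```

Call:
servo_tool(increments="1 0 0 -0.8 0 0 0; 1 0 0 -2 0 0 0; 1 0 0 -2.5 0 0 0; 1 0 0 -3 0 0 0; 1 0 0 -3 0 0 0; 1 0 0 -2.5 0 0 0; 1 0 0 -1 0 0 0; 1 0 0 0 0 0 0")

```text
time_s: 38.53
ee_pos: [0.6579, 0.1614, 0.2548]
orientation: [2.815, -0.251, -0.032]
contact_force: [0.5, -0.2, -0.7]
opening: 0.0237
gripper_force: 50.0
```

Run:
```python
from g import *
s=st();A=R(s["orientation"]);y=np.radians(2.39)
B=np.array([[np.cos(y),np.sin(y),0],[np.sin(y),-np.cos(y),0],[0,0,-1]])
print("turn",cv2.Rodrigues(A.T@B)[0].ravel().round(3));print("shift",A.T@(np.array([.5554,.3544,.27])-s["ee_pos"])*100)
c,i=grab("wrist");np.save("w21.npy",i);ct,t=grab("top");cs,sc=grab("scene");np.save("t21.npy",t);np.save("s21.npy",sc)
cv2.imwrite("pics/m21.png",np.vstack([i[0:300],np.hstack([cv2.resize(sc[160:260,230:390],(400,250),interpolation=2),cv2.resize(t[150:250,270:366],(240,250),interpolation=2)])])[:,:,::-1])
```

```text
38.53 [0.6579 0.1614 0.2548] [ 2.815 -0.251 -0.032] F [ 0.5 -0.2 -0.7] op 0.0237 q [ 0.2   0.5   1.19 -0.3   1.57  1.97]
turn [ 0.315  0.029 -0.218]
shift [-13.48857999 -15.83899407  -6.85784598]
```

Run:
```python
from g import *
T=lambda x,y,z:O+x*X+y*Y+z*Z
for n,f in(("wrist","w21"),("scene","s21"),("top","t21")):
    i=np.load(f+".npy");c=cam(n)
    for nm,P in(("tray",[floor(s,x,.31) for s,x in((-.174,-.035),(-.174,.035),(-.001,.035),(-.001,-.035))]),("tin",[T(x,y,.004) for x,y in((-.05,88/1e3),(.05,.088),(.05,.156),(-.05,.156))])):
        q=np.array([proj(c,p) for p in P]);m=np.zeros(i.shape[:2],np.uint8);cv2.fillPoly(m,[q.astype(np.int32)],255)
        h=cv2.cvtColor(i,cv2.COLOR_RGB2HSV)
        dk=((h[:,:,2]<60)&(m>0)).astype(np.uint8);tn=((h[:,:,1]>90)&(h[:,:,0]<25)&(h[:,:,2]>60)&(m>0)).astype(np.uint8)
        out=[]
        for k,b in(("dark",dk),("tan",tn)):
            N_,_,sta,ce=cv2.connectedComponentsWithStats(b)
            out+=[(k,int(sta[j,4]),ce[j].round(0).tolist()) for j in range(1,N_) if sta[j,4]>5]
        print(n,nm,q.round().tolist(),out)
```

```text
wrist tray [[488.0, 207.0], [498.0, 141.0], [327.0, 141.0], [326.0, 207.0]] []
wrist tin [[310.0, 203.0], [310.0, 121.0], [251.0, 123.0], [256.0, 209.0]] [('dark', 248, [286.0, 156.0]), ('dark', 270, [302.0, 185.0]), ('tan', 248, [299.0, 150.0]), ('tan', 227, [255.0, 183.0]), ('tan', 247, [289.0, 184.0])]
scene tray [[294.0, 205.0], [316.0, 217.0], [355.0, 201.0], [334.0, 192.0]] []
scene tin [[329.0, 208.0], [358.0, 222.0], [371.0, 210.0], [343.0, 197.0]] []
top tray [[367.0, 219.0], [375.0, 192.0], [310.0, 177.0], [301.0, 203.0]] []
top tin [[301.0, 214.0], [313.0, 179.0], [288.0, 171.0], [276.0, 206.0]] [('dark', 26, [297.0, 187.0]), ('dark', 7, [298.0, 199.0]), ('tan', 33, [302.0, 186.0]), ('tan', 43, [294.0, 199.0])]
```

Call:
servo_tool(increments="1 -0.6 -0.7 -0.3 0 0 0; 1 -1.1 -1.3 -0.6 0 0 0; 1 -1.3 -1.5 -0.7 0 0 0; 1 -1.3 -1.5 -0.7 0 0 0; 1 -1.3 -1.5 -0.7 0 0 0; 1 -1.3 -1.5 -0.7 0 0 0; 1 -1.3 -1.5 -0.7 0 0 0; 1 -1.3 -1.5 -0.7 0 0 0; 1 -1.3 -1.5 -0.7 0 0 0; 1 -1.2 -1.5 -0.5 0 0 0; 1 -0.9 -1.1 -0.4 0 0 0; 1 -0.5 -0.6 -0.2 0 0 0; 1 0 0 0 0.053 0.005 -0.036; 1 0 0 0 0.053 0.005 -0.036; 1 0 0 0 0.053 0.005 -0.036; 1 0 0 0 0.053 0.005 -0.036; 1 0 0 0 0.053 0.005 -0.036; 1 0 0 0 0.05 0.004 -0.038; 1 0 0 0 0 0 0; 1 0 0 0 0 0 0")

```text
time_s: 40.35
ee_pos: [0.5547, 0.3514, 0.2672]
orientation: [3.138, 0.06, -0.011]
contact_force: [-0.6, -0.1, -2.0]
opening: 0.0233
gripper_force: 50.0
```

Run:
```python
from g import *
st();move((.5554,.3544,.12),2.39);move((.5554,.3544,.0607),2.39)
c,i=grab("wrist");np.save("w22.npy",i);cv2.imwrite("pics/w22.png",i[:,:,::-1])
cs,sc=grab("scene");np.save("s22.npy",sc)
```

```text
40.35 [0.5547 0.3514 0.2672] [ 3.138  0.06  -0.011] F [-0.6 -0.1 -2. ] op 0.0233 q [ 0.38  0.34  1.35 -0.    1.46  1.92]
shift cm [ 0.18 -0.34 14.72] turn [ 0.003  0.007 -0.003]
shift cm [ 0.22 -0.36 20.65] turn [ 0.003  0.007 -0.003]
```

Call:
servo_tool(increments="1 0.1 -0.2 2 0.003 0.007 -0.003; 1 0.1 -0.1 3 0 0 0; 1 0 0 3 0 0 0; 1 0 0 3 0 0 0; 1 0 0 2.5 0 0 0; 1 0 0 1.2 0 0 0; 1 0 0 0 0 0 0; 1 0 0 0 0 0 0")

```text
time_s: 41.12
ee_pos: [0.5566, 0.3559, 0.1203]
orientation: [-3.14, -0.069, -0.0]
contact_force: [0.5, -0.6, -0.6]
opening: 0.0236
gripper_force: 50.0
```

Run:
```python
from g import *
st();move((.5554,.3544,.0607),2.39)
```

```text
41.12 [0.5566 0.3559 0.1203] [-3.14  -0.069 -0.   ] F [ 0.5 -0.6 -0.6] op 0.0236 q [0.39 0.48 1.47 0.   1.19 1.92]
shift cm [-0.12  0.15  5.96] turn [-0.001 -0.     0.003]
```

Call:
servo_tool(increments="1 -0.1 0.15 0.4 0 0 0; 1 0 0 0.8 0 0 0; 1 0 0 0.8 0 0 0; 1 0 0 0.8 0 0 0; 1 0 0 0.8 0 0 0; 1 0 0 0 0 0 0; 1 0 0 0 0 0 0")

```text
time_s: 41.7
ee_pos: [0.5551, 0.3538, 0.0833]
orientation: [-3.14, -0.069, 0.002]
contact_force: [0.4, 0.1, -1.3]
opening: 0.0232
gripper_force: 50.0
```

Run:
```python
from g import *
st();move((.5554,.3544,.0607),2.39)
```

```text
41.7 [0.5551 0.3538 0.0833] [-3.14e+00 -6.90e-02  2.00e-03] F [ 0.4  0.1 -1.3] op 0.0232 q [0.39 0.52 1.49 0.   1.13 1.91]
shift cm [ 0.04 -0.06  2.26] turn [-0.001  0.001  0.002]
```

Call:
servo_tool(increments="1 0 -0.04 0.6 0 0 0; 1 0 0 0.6 0 0 0; 1 0 0 0.5 0 0 0; 1 0 0 0.3 0 0 0; 1 0 0 0 0 0 0; 1 0 0 0 0 0 0")

```text
time_s: 42.2
ee_pos: [0.5555, 0.3544, 0.064]
orientation: [-3.139, -0.069, -0.0]
contact_force: [0.7, -0.1, -1.4]
opening: 0.0236
gripper_force: 50.0
```

Call:
servo_tool(increments="1 0 0 0.15 0 0 0; 1 0 0 0.15 0 0 0; 1 0 0 0 0 0 0; 1 0 0 0 0 0 0")

```text
time_s: 42.53
ee_pos: [0.5557, 0.3545, 0.0614]
orientation: [-3.139, -0.069, -0.001]
contact_force: [-0.3, 0.2, -0.5]
opening: 0.0235
gripper_force: 50.0
```

Call:
servo_tool(increments="1 0 0 0.1 0 0 0; 1 0 0 0.1 0 0 0; 1 0 0 0.1 0 0 0; 1 0 0 0 0 0 0; 1 0 0 0 0 0 0")

```text
time_s: 42.95
ee_pos: [0.5559, 0.3546, 0.0607]
orientation: [-3.139, -0.069, -0.002]
contact_force: [-6.4, -3.3, 12.6]
opening: 0.0235
gripper_force: 50.0
```

Call:
servo_tool(increments="1 0 0 -0.15 0 0 0; 0 0 0 0 0 0 0; 0 0 0 0 0 0 0; 0 0 0 0 0 0 0; 0 0 0 -1.5 0 0 0; 0 0 0 -3 0 0 0; 0 0 0 -3.5 0 0 0; 0 0 0 -3.5 0 0 0; 0 0 0 -3.5 0 0 0; 0 0 0 -3.5 0 0 0; 0 0 0 -2 0 0 0; 0 0 0 0 0 0 0; 0 -0.2 1.5 0 0 0 0; 0 -0.3 2.5 0 0 0 0; 0 -0.4 2.8 0 0 0 0; 0 -0.4 2.8 0 0 0 0; 0 -0.4 2.8 0 0 0 0; 0 -0.4 2.8 0 0 0 0; 0 -0.4 2.8 0 0 0 0; 0 -0.4 2.8 0 0 0 0")

```text
time_s: 44.62
ee_pos: [0.5348, 0.1438, 0.2638]
orientation: [-3.139, -0.069, 0.001]
contact_force: [0.1, -0.4, 0.3]
opening: 0.0442
gripper_force: 0.0
```

Call:
servo_tool(increments="0 -0.4 2.8 0 0 0 0; 0 -0.4 2.8 0 0 0 0; 0 -0.4 2.8 0 0 0 0; 0 -0.4 2.8 0 0 0 0; 0 -0.4 2.8 0 0 0 0; 0 -0.4 2.3 0 0 0 0; 0 -0.3 1.3 0 0 0 0; 0 0 0 0 0 0 0.08; 0 0 0 0 0 0 0.08; 0 0 0 0 0 0 0.06; 0 0 0 0 0 0 0; 0 0 0 0 0 0 0")

```text
time_s: 45.62
ee_pos: [0.5161, -0.0319, 0.2637]
orientation: [-3.128, 0.273, 0.001]
contact_force: [-0.4, -0.6, -0.9]
opening: 0.0439
gripper_force: 0.0
```

Run:
```python
from g import *
st();move((.5195,-.0299,.1004),-10.2)
c,i=grab("wrist","w23.png");np.save("w23.npy",i)
print(proj(c,(.5195,-.0299,.117)));rect(c,i,(285,100,355,260),(5,100,60),(22,255,255),.117,n=2)
cs,sc=grab("scene");np.save("s23.npy",sc)
print("scraper scene px pred",proj(cs,(.5525,.355,.1)))
rect(cs,sc,(335,125,385,175),(12,60,150),(28,180,255),.1)
```

```text
45.62 [ 0.5161 -0.0319  0.2637] [-3.128e+00  2.730e-01  1.000e-03] F [-0.4 -0.6 -0.9] op 0.0439 q [-0.29  0.03  1.72  0.    1.39  1.45]
shift cm [ 0.31 -0.23 16.33] turn [-0.002  0.001  0.004]
[314.45692829 181.02945926]
ctr [ 0.4863 -0.0465] L 0.082 W 0.027 ang 171.9 px [338.5 211. ]
ctr [ 0.5212 -0.0195] L 0.051 W 0.026 ang 157.0 px [302.7 180.5]
scraper scene px pred [355.25877137 138.06048132]
ctr [0.5624 0.3437] L 0.101 W 0.062 ang 137.3 px [356.8 140.5]
```

Run:
```python
from g import *
i=np.load("w23.npy");sc=np.load("s23.npy")
a=cv2.resize(i[90:260,200:420],(780,600)[:1]+(603,),interpolation=2)[:400] if 0 else cv2.resize(i[100:250,220:410],(480,379),interpolation=2)
b=cv2.resize(sc[150:230,230:330],(312,250),interpolation=2)
t=cv2.resize(grab("top")[1][120:300,240:440],(312,281),interpolation=2)
o=np.zeros((540,800,3),np.uint8);o[:379,:480]=a;o[:250,484:796]=b;o[254:535,484:796]=t
cv2.imwrite("pics/c23.png",o[:,:,::-1])
```

```text
(no output)
```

View pics/c23.png

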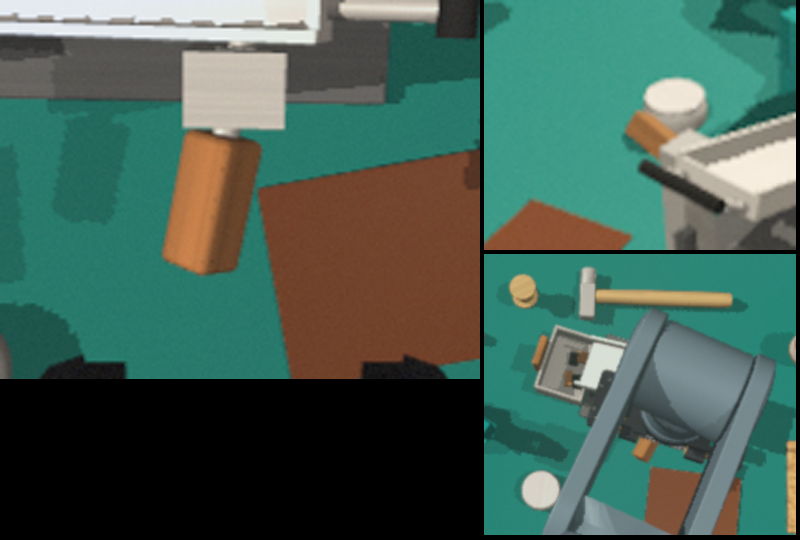

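Run:
```python
from g import *
c=cam("wrist");f=lambda x,y,z:ray(c,(x/2.526+220,y/2.526+100),z)
a=f(217,135,.121);b=f(187,264,.129);print(a,b,"yaw",np.degrees(np.arctan2(*(a-b)[[1,0]])),np.linalg.norm(a-b))
a2=f(217,135,.117);b2=f(187,264,.117);print("flat yaw",np.degrees(np.arctan2(*(a2-b2)[[1,0]])),np.linalg.norm(a2-b2))
m=(a+b)/2;print(m)
for y in(-20,-22):move((m[0],m[1],.106),y)
```

```text
[ 0.54603121 -0.02704345  0.121     ] [ 0.50487469 -0.00907254  0.129     ] yaw -23.58838686984725 0.04561593067123407
flat yaw -23.53831322404414 0.04815684473167678
[ 0.52545295 -0.01805799  0.125     ]
shift cm [ 0.66 -1.48 15.8 ] turn [-0.002  0.     0.174]
shift cm [ 0.66 -1.48 15.8 ] turn [-0.002  0.     0.209]
```

Run:
```python
from g import *
c=cam("wrist");f=lambda x,y,z:ray(c,(x/2.526+220,y/2.526+100),z)
a=f(225,138,.110);b=f(200,266,.117);print(a,b,"yaw",np.degrees(np.arctan2(*(a-b)[[1,0]])),np.linalg.norm(a-b))
m=(a+b)/2;print(m)
move((m[0],m[1],.106),-20)
```

```text
[ 0.54285805 -0.02899147  0.11      ] [ 0.49972729 -0.01206623  0.117     ] yaw -21.42588168801511 0.04685857395181011
[ 0.52129267 -0.02052885  0.1135    ]
shift cm [ 0.3  -1.17 15.8 ] turn [-0.002  0.     0.174]
```

Call:
servo_tool(increments="-0.3 0.3 -1.1 1 0 0 0.1; -0.3 0 -0.1 2.5 0 0 0.09; -0.3 0 0 3 0 0 0; -0.3 0 0 3 0 0 0; -0.3 0 0 3 0 0 0; -0.3 0 0 2 0 0 0; -0.3 0 0 1 0 0 0; -0.3 0 0 0.3 0 0 0; -0.3 0 0 0 0 0 0; 0.5 0 0 0 0 0 0; 0.5 0 0 0 0 0 0; 0.5 0 0 0 0 0 0; 0.5 0 0 0 0 0 0; 0.5 0 0 0 0 0 0; 0.5 0 0 0 0 0 0", grip_force=12)

```text
time_s: 47.02
ee_pos: [0.5222, -0.0205, 0.1067]
orientation: [-3.087, 0.572, -0.003]
contact_force: [1.7, 0.0, 0.6]
opening: 0.0273
gripper_force: 10.7
```

Call:
servo_tool(increments="1 0 0 0 0 0 0; 1 0 0 0 0 0 0; 1 0 0 0 0 0 0; 1 -0.3 0.05 0 0 0 0; 1 -0.4 0.07 0 0 0 0; 1 -0.4 0.07 0 0 0 0; 1 0 0 0 0 0 0", grip_force=25)

```text
time_s: 47.6
ee_pos: [0.5143, -0.0196, 0.1081]
orientation: [-3.088, 0.572, -0.015]
contact_force: [9.8, -1.9, -1.0]
opening: 0.0253
gripper_force: 22.7
```

Call:
servo_tool(increments="1 -0.4 0.07 0 0 0 0; 1 -0.5 0.09 0 0 0 0; 1 -0.5 0.09 0 0 0 0; 1 -0.5 0.09 0 0 0 0; 1 0 0 0 0 0 0", grip_force=35)

```text
time_s: 48.02
ee_pos: [0.4958, -0.0156, 0.1084]
orientation: [-3.088, 0.572, -0.017]
contact_force: [10.8, -1.1, 0.0]
opening: 0.0244
gripper_force: 32.2
```

Run:
```python
from g import *
st();c,i=grab("wrist","w24.png");np.save("w24.npy",i)
a=rect(c,i,(270,120,370,300),(5,100,60),(22,255,255),.117,n=2)
for v in range(60,260,8):
    r=i[v,260:380].astype(int);w=np.where((r.min(1)>140))[0]+260;o=np.where((r[:,0]-r[:,2]>60))[0]+260
    print(v,(w.min(),w.max()) if len(w) else None,(o.min(),o.max()) if len(o) else None)
```

```text
48.02 [ 0.4958 -0.0156  0.1084] [-3.088  0.572 -0.017] F [10.8 -1.1  0. ] op 0.0244 q [-0.27  0.16  1.92  0.    1.05  1.66]
ctr [ 0.5013 -0.0176] L 0.045 W 0.025 ang 162.5 px [317.2 253.7]
ctr [ 0.5157 -0.0403] L 0.031 W 0.012 ang 161.5 px [354.5 209. ]
60 (np.int64(260), np.int64(332)) None
68 (np.int64(260), np.int64(297)) None
76 (np.int64(260), np.int64(345)) None
84 (np.int64(289), np.int64(346)) None
92 (np.int64(260), np.int64(347)) None
100 (np.int64(260), np.int64(348)) None
108 (np.int64(260), np.int64(349)) None
116 (np.int64(261), np.int64(350)) None
124 (np.int64(263), np.int64(352)) None
132 (np.int64(264), np.int64(353)) None
140 (np.int64(266), np.int64(345)) None
148 (np.int64(268), np.int64(317)) None
156 (np.int64(302), np.int64(315)) None
164 (np.int64(303), np.int64(315)) None
172 (np.int64(303), np.int64(318)) (np.int64(378), np.int64(379))
180 (np.int64(304), np.int64(312)) (np.int64(357), np.int64(379))
188 (np.int64(304), np.int64(315)) (np.int64(340), np.int64(379))
196 (np.int64(305), np.int64(318)) (np.int64(343), np.int64(379))
204 (np.int64(306), np.int64(313)) (np.int64(346), np.int64(379))
212 None (np.int64(350), np.int64(379))
220 None (np.int64(287), np.int64(379))
228 None (np.int64(288), np.int64(379))
236 None (np.int64(339), np.int64(379))
244 None (np.int64(372), np.int64(379))
252 None (np.int64(378), np.int64(379))
```

Call:
servo_tool(increments="1 -0.5 0.09 0 0 0 0; 1 -0.6 0.11 0 0 0 0; 1 -0.6 0.11 0 0 0 0; 1 -0.6 0.11 0 0 0 0; 1 -0.6 0.11 0 0 0 0; 1 -0.6 0.11 0 0 0 0; 1 -0.6 0.11 0 0 0 0; 1 -0.6 0.11 0 0 0 0; 1 -0.6 0.11 0 0 0 0; 1 -0.6 0.1 0 0 0 0; 1 -0.4 0 0 0 0 0; 1 0 0 0 0 0 0; 1 0 0 0 0 0 0")

```text
time_s: 49.15
ee_pos: [0.4291, -0.0021, 0.1063]
orientation: [-3.087, 0.572, -0.001]
contact_force: [-0.3, -0.5, -1.3]
opening: 0.0006
gripper_force: 0.0
```

Run:
```python
from g import *
st();c,i=grab("wrist","w25.png");np.save("w25.npy",i)
for v in range(16,240,12):
    r=i[v,270:370].astype(int);w=np.where((r.min(1)>140))[0]+270;o=np.where((r[:,0]-r[:,2]>60))[0]+270
    print(v,(w.min(),w.max()) if len(w) else None,(o.min(),o.max()) if len(o) else None)
cs=cam("scene");sc=grab("scene","s25.png")[1]
print("mat",ray(cam("top"),(373.6,281.3),.003));move((.4439,-.1099,.04),-20)
```

```text
49.15 [ 0.4291 -0.0021  0.1063] [-3.087e+00  5.720e-01 -1.000e-03] F [-0.3 -0.5 -1.3] op 0.0006 q [-0.28  0.03  2.07  0.    1.04  1.65]
16 (np.int64(276), np.int64(296)) None
28 (np.int64(277), np.int64(297)) None
40 (np.int64(279), np.int64(299)) None
52 (np.int64(281), np.int64(300)) None
64 (np.int64(283), np.int64(301)) None
76 (np.int64(284), np.int64(303)) (np.int64(369), np.int64(369))
88 None (np.int64(277), np.int64(369))
100 None (np.int64(270), np.int64(369))
112 None (np.int64(270), np.int64(369))
124 None (np.int64(271), np.int64(369))
136 None (np.int64(273), np.int64(369))
148 None (np.int64(275), np.int64(369))
160 None (np.int64(277), np.int64(369))
172 None (np.int64(279), np.int64(369))
184 None (np.int64(281), np.int64(369))
196 None (np.int64(306), np.int64(369))
208 None (np.int64(367), np.int64(369))
220 None None
232 None None
mat [ 0.44341366 -0.11011489  0.003     ]
shift cm [5.19 9.55 6.62] turn [-0.002 -0.001 -0.017]
```

Run:
```python
from g import *
i=np.load("w25.npy");c=cam("wrist");h=cv2.cvtColor(i,cv2.COLOR_RGB2HSV)
print(h[140,270:340:6].tolist(),h[140,350:370:6].tolist())
for v in range(80,212,10):print(v,"".join("#" if (5<a<16 and b>120 and z>150) else ("m" if (a<12 and b>100) else ("w" if b<60 and z>120 else ".")) for a,b,z in h[v,255:385:2]))
cs=cam("scene");sc=cv2.imread("pics/s25.png");hs=cv2.cvtColor(sc,cv2.COLOR_BGR2HSV)
for v in range(165,205,2):print(v,"".join("#" if (a<16 and b>120 and z>140) else ("m" if (a<12 and b>100) else ("w" if b<70 and z>120 else ".")) for a,b,z in hs[v,230:310]))
```

```text
[[85, 168, 158], [13, 156, 217], [13, 153, 222], [14, 153, 227], [14, 154, 227], [14, 152, 226], [13, 157, 182], [13, 151, 137], [13, 149, 130], [14, 148, 136], [13, 150, 134], [85, 172, 157]] [[11, 154, 149], [9, 156, 147], [10, 154, 147], [10, 150, 151]]
80 ...............wwwwwwwwwwww.........................mm###########
90 ........#######.#.......................mm#######################
100 ......###################.............m##########################
110 .......##################.............m##########################
120 ........##################..............####m######m###m#m#######
130 ........w#################................#m#mm##mmmmm#mm#m######
140 ..........#################.................m#mmmmmmmmmmmm##m####
150 ...........#################..................mmmmm#mmm#mmmmm#mmm
160 ...........#################....................mmmmmmmmmmmmmmmm#
170 ............#################....................mmmmmmmmmmmmmmmm
180 .............################......................#mmmmmmmmmmmmm
190 ...............w##############.......................mmmmmmmmmmmm
200 .
[... 1134 characters left out ...]
wwwwwwwwwww.........
189 .....................................#####..w.........wwwwwwwwwwwwww............
191 ...................................w##############......wwwwwwwwwwww...........w
193 ....................................#############..##........wwwwwwwwww..wwwwwww
195 .......................................#########.wwwwww....wwwwwwwwwwwwwwwwwwwww
197 ............................................###..wwwwwwwwwwwwwwwwwwwwwwwwwwwwwww
199 ......................................................wwwwwwwwwwwwwwwwwwwwwwwwww
201 ........................................................wwwwwwwwwwwwwwwwwwwwwwww
203 ...........................................................wwwwwwwwwwwwwwwwwwwww
```

```bash
cat >> g.py <<'E'
def tri(c1,u1,c2,u2):
    P=[c[0]@np.c_[c[1],c[2]] for c in(c1,c2)]
    q=cv2.triangulatePoints(P[0],P[1],np.array(u1,float).reshape(2,1),np.array(u2,float).reshape(2,1)).ravel();p=q[:3]/q[3]
    print("pt",p.round(4),"err",np.round(proj(c1,p)-u1,1),np.round(proj(c2,p)-u2,1));return p
E
python3 - <<'E'
from g import *
c=cam("wrist");cs=cam("scene")
m=tri(c,(292,141),cs,(272.5,192.3));a=tri(c,(287,94),cs,(279,194.5));b=tri(c,(298,190),cs,(266,190))
d=a-b;print(np.linalg.norm(d),np.degrees(np.arctan2(d[1],d[0])),np.degrees(np.arcsin(d[2]/np.linalg.norm(d))))
e=np.array([.5467,-.0343,.106]);print("a in eye",(a-e)@X,(a-e)@Y)
E
```

```text
pt [ 0.4815 -0.0131  0.0937] err [7.6 4.4] [ 1.2 -0.1]
pt [ 0.5035 -0.0179  0.0971] err [3.9 2. ] [ 0.6 -0.1]
pt [ 0.456  -0.0062  0.0878] err [8.1 5.7] [1.5 0. ]
0.04974474659610253 -13.863587341104232 10.772090495801692
a in eye -0.04543921660567729 0.00845927546617031
```

Run:
```python
from g import *
i=np.load("w25.npy");c=cam("wrist");h=cv2.cvtColor(i,cv2.COLOR_RGB2HSV)
for v in range(70,240,10):
    a=h[v].astype(int);w=np.where((a[250:345,0]>=11)&(a[250:345,0]<=16)&(a[250:345,1]>110))[0]+250;b=w[a[w,2]>165] if len(w) else w
    print(v,(w.min(),w.max(),b.max() if len(b) else None,len(w)) if len(w) else None)
cs=cam("scene");sc=cv2.imread("pics/s25.png");hs=cv2.cvtColor(sc,cv2.COLOR_BGR2HSV)
for v in range(184,206,1):print(v,"".join("#" if (9<=a<18 and b>90) else ("w" if b<70 and z>120 else ".") for a,b,z in hs[v,255:295]))
print(c[0][0,0])
```

```text
70 None
80 None
90 (np.int64(270), np.int64(333), np.int64(278), 60)
100 (np.int64(267), np.int64(330), np.int64(302), 64)
110 (np.int64(269), np.int64(344), np.int64(303), 64)
120 (np.int64(271), np.int64(331), np.int64(304), 61)
130 (np.int64(272), np.int64(338), np.int64(306), 61)
140 (np.int64(274), np.int64(332), np.int64(307), 59)
150 (np.int64(276), np.int64(333), np.int64(308), 58)
160 (np.int64(277), np.int64(334), np.int64(309), 58)
170 (np.int64(279), np.int64(334), np.int64(310), 56)
180 (np.int64(281), np.int64(335), np.int64(311), 55)
190 (np.int64(286), np.int64(322), np.int64(313), 37)
200 None
210 None
220 None
230 None
184 ............................wwwwwwwwwwww
185 ...........................w.wwwwwwwwwww
186 ...........................wwwwwwwwwwwww
187 ............www.............wwwwwwwwwwww
188 ............###.ww..........wwwwwwwwwwww
189 ............######.w.........wwwwwwwwwww
190 ...........#########.........wwwwwwwwwww
191 ..........w##############......wwwwwwwww
192 ...........################.......w..www
193 ..........##################........wwww
194 ...........#############.ww#.......wwwww
195 .............###########wwwwww....wwwwww
196 ...............#########wwwwwwwwwwwwwwww
197 ..................######wwwwwwwwwwwwwwww
198 ....................#####wwwwwwwwwwwwwww
199 .......................###...wwwwwwwwwww
200 ..............................wwwwwwwwww
201 ...............................wwwwwwwww
202 ..................................wwwwww
203 ..................................wwwwww
204 ....................................wwww
205 ......................................ww
336.42883591513197
```

Run:
```python
from g import *
c=cam("wrist");cs=cam("scene")
m=tri(c,(303.5,140),cs,(272.8,193));a=tri(c,(297.5,92),cs,(279.3,196));b=tri(c,(309,188),cs,(267,190.5))
d=a-b;print(np.linalg.norm(d),np.degrees(np.arctan2(d[1],d[0])),np.degrees(np.arcsin(d[2]/np.linalg.norm(d))))
e=np.array([.5467,-.0343,.106]);print("a in eye",(a-e)@X,(a-e)@Y)
d=b-a;print([ray(c,(303.5,140),z)[:2].round(4) for z in (.09,.1)])
move((m[0],m[1],m[2]-.010),np.degrees(np.arctan2(-d[1],-d[0])))
```

```text
pt [ 0.4822 -0.0166  0.0935] err [2.4 1.5] [ 0.4 -0. ]
pt [ 0.5042 -0.021   0.0942] err [-0.4 -0.2] [-0.1  0. ]
pt [ 0.4585 -0.0099  0.0894] err [2.1 1.6] [0.4 0. ]
0.04731535771014851 -13.662366458513276 5.826896034242817
a in eye -0.044149139097561935 0.005532370765348993
[array([ 0.4829, -0.0155]), array([ 0.4838, -0.0163])]
shift cm [ 5.43 -0.54  2.29] turn [-0.002 -0.001 -0.128]
```

Call:
servo_tool(increments="-0.3 0 0 -2 0 0 -0.06; -0.3 0 0 -3 0 0 -0.06; -0.3 0 0 -2 0 0 0; -0.3 1.5 -0.2 0 0 0 0; -0.3 2 -0.2 0 0 0 0; -0.3 1.5 -0.1 0 0 0 0; -0.3 0.4 0 0 0 0 0; -0.3 0 0 0 0 0 0; -0.3 0 0 0 0 0 0")

```text
time_s: 50.0
ee_pos: [0.482, -0.0103, 0.1757]
orientation: [-3.116, 0.385, 0.002]
contact_force: [-0.3, 0.1, 1.0]
opening: 0.0567
gripper_force: 0.0
```

Run:
```python
from g import *
st();move((.483,-.0165,.081),-14)
c,i=grab("wrist");h=cv2.cvtColor(i,cv2.COLOR_RGB2HSV).astype(int)
print(proj(c,(.483,-.0165,.094)))
for v in range(100,250,12):
    a=h[v];w=np.where((a[260:370,0]>=12)&(a[260:370,0]<=16)&(a[260:370,1]>110))[0]+260;b=w[a[w,2]>165] if len(w) else w
    print(v,(w.min(),w.max(),b.max() if len(b) else None,len(w)) if len(w) else None)
```

```text
50.0 [ 0.482  -0.0103  0.1757] [-3.116e+00  3.850e-01  2.000e-03] F [-0.3  0.1  1. ] op 0.0567 q [-0.27  0.04  1.9   0.    1.21  1.55]
shift cm [0.26 0.59 9.46] turn [-0.002  0.001 -0.002]
[325.40262065 203.22514196]
100 None
112 None
124 None
136 None
148 None
160 (np.int64(339), np.int64(339), None, 1)
172 (np.int64(306), np.int64(344), None, 24)
184 (np.int64(305), np.int64(344), np.int64(326), 40)
196 (np.int64(305), np.int64(343), np.int64(326), 39)
208 (np.int64(305), np.int64(342), np.int64(325), 38)
220 (np.int64(305), np.int64(341), np.int64(325), 37)
232 (np.int64(306), np.int64(338), np.int64(324), 33)
244 None
```

Call:
servo_tool(increments="-0.3 0.2 0.5 1.5 0 0 0; -0.3 0 0 2.5 0 0 0; -0.3 0 0 2.5 0 0 0; -0.3 0 0 1.8 0 0 0; -0.3 0 0 0.9 0 0 0; -0.3 0 0 0.2 0 0 0; -0.3 0 0 0 0 0 0; 1 0 0 0 0 0 0; 1 0 0 0 0 0 0; 1 0 0 0 0 0 0; 1 0 0 0 0 0 0; 1 0 0 0 0 0 0; 1 0 0 0 0 0 0; 1 0 0 0 0 0 0", grip_force=30)

```text
time_s: 51.22
ee_pos: [0.484, -0.0159, 0.0825]
orientation: [-3.116, 0.386, -0.003]
contact_force: [0.9, -1.3, 1.3]
opening: 0.0287
gripper_force: 30.0
```

Call:
servo_tool(increments="1 0 0 0 0 0 0; 1 0 0 0 0 0 0; 1 -0.2 0.01 0 0 0 0; 1 -0.3 0.02 0 0 0 0; 1 -0.3 0.02 0 0 0 0; 1 -0.3 0.02 0 0 0 0; 1 -0.3 0.02 0 0 0 0; 1 0 0 0 0 0 0", grip_force=45)

```text
time_s: 51.88
ee_pos: [0.4685, -0.0127, 0.0817]
orientation: [-3.116, 0.385, 0.002]
contact_force: [0.3, -0.1, -1.2]
opening: 0.0282
gripper_force: 44.9
```

Call:
servo_tool(increments="1 -0.4 0.03 0 0 0 0; 1 -0.5 0.03 0 0 0 0; 1 -0.5 0.03 0 0 0 0; 1 -0.5 0.03 0 0 0 0; 1 -0.5 0.03 0 0 0 0; 1 -0.5 0.03 0 0 0 0; 1 -0.5 0.03 0 0 0 0; 1 -0.4 0.03 0 0 0 0; 1 0 0 0 0 0 0; 1 0 0 0 0 0 0")

```text
time_s: 52.72
ee_pos: [0.4322, -0.0062, 0.0823]
orientation: [-3.116, 0.385, -0.001]
contact_force: [-0.8, -0.7, -0.8]
opening: 0.0281
gripper_force: 44.9
```

Run:
```python
from g import *
st();c,i=grab("wrist","w27.png");h=cv2.cvtColor(i,cv2.COLOR_RGB2HSV).astype(int)
for v in list(range(8,260,14)):
    a=h[v];w=np.where((a[270:370,0]>=12)&(a[270:370,0]<=16)&(a[270:370,1]>110))[0]+270;k=np.where((a[290:350,1]<50)&(a[290:350,2]>110))[0]+290
    print(v,(w.min(),w.max(),len(w)) if len(w) else None,"shaft",(k.min(),k.max(),len(k)) if len(k) else None)
cs,sc=grab("scene");np.save("s27.npy",sc)
hs=cv2.cvtColor(sc,cv2.COLOR_RGB2HSV)
for v in range(182,210,2):print(v,"".join("#" if (9<=a<18 and b>90) else ("w" if b<70 and z>120 else ".") for a,b,z in hs[v,225:305]))
```

```text
52.72 [ 0.4322 -0.0062  0.0823] [-3.116e+00  3.850e-01 -1.000e-03] F [-0.8 -0.7 -0.8] op 0.0281 q [-0.29  0.08  2.08  0.    0.98  1.52]
8 None shaft None
22 None shaft (np.int64(291), np.int64(349), 59)
36 None shaft (np.int64(307), np.int64(336), 30)
50 None shaft (np.int64(307), np.int64(336), 30)
64 None shaft (np.int64(307), np.int64(335), 29)
78 None shaft (np.int64(307), np.int64(334), 28)
92 None shaft (np.int64(307), np.int64(334), 28)
106 None shaft (np.int64(306), np.int64(335), 29)
120 (np.int64(339), np.int64(339), 1) shaft (np.int64(306), np.int64(332), 27)
134 None shaft (np.int64(306), np.int64(332), 27)
148 None shaft (np.int64(306), np.int64(345), 27)
162 None shaft (np.int64(306), np.int64(348), 27)
176 (np.int64(352), np.int64(352), 1) shaft (np.int64(306), np.int64(330), 25)
190 None shaft (np.int64(308), np.int64(329), 22)
204 None shaft (np.int64(307), np.int64(329), 23)
218 (np.int64(299), np.int64(334), 11) shaft (np.int64(307), np.int64(328), 22)
232 (np.int64(285), np.int64(365), 65) shaft None
246 (np.int64(284), np.int64(348), 65) shaft None
182 ..........
[... 475 characters left out ...]
.......wwwwwww......
194 ..................................................wwwwwwwwww.....wwwwwwwwwwwwwww
196 .......................................................wwww...wwwwwwwwwwwwwwwwww
198 .............................................................wwwwwwwwwwwwwwwwwww
200 .............................................................wwwwwwwwwwwwwwwwwww
202 ...............................................................wwwwwwwwwwwwwwwww
204 ..................................................................wwwwwwwwwwwwww
206 .......................................................................wwwwwwwww
208 .........................................................................wwwwwww
```

Run:
```python
from g import *
i=cv2.cvtColor(cv2.imread("pics/w27.png"),cv2.COLOR_BGR2HSV)
for v in(228,236,244,252,258,264):print(v,[int(i[v,u,2]) for u in range(276,356,3)],[int(i[v,u,0]) for u in range(276,356,6)])
for f in("w8","w9","w12","w17","w23"):
    j=np.load(f+".npy");h=cv2.cvtColor(j,cv2.COLOR_RGB2HSV).astype(int)
    m=((h[:,:,0]>=11)&(h[:,:,0]<=16)&(h[:,:,1]>110)).astype(np.uint8)
    n,l,s,ce=cv2.connectedComponentsWithStats(m)
    print(f,[(s[k].tolist(),np.percentile(h[:,:,2][l==k],[10,50,90]).tolist()) for k in range(1,n) if 200<s[k,4]<6000])
```

```text
228 [144, 145, 143, 94, 114, 113, 108, 107, 104, 104, 100, 103, 120, 136, 137, 136, 112, 93, 97, 95, 100, 107, 116, 112, 140, 168, 167] [85, 85, 13, 14, 13, 13, 13, 17, 14, 12, 13, 12, 12, 85]
236 [145, 143, 143, 104, 107, 109, 109, 115, 119, 122, 122, 112, 108, 105, 101, 100, 105, 107, 105, 108, 107, 107, 107, 104, 104, 167, 168] [85, 85, 13, 13, 13, 13, 12, 13, 13, 12, 12, 14, 12, 85]
244 [34, 34, 35, 99, 106, 110, 110, 110, 115, 113, 117, 114, 113, 121, 130, 123, 113, 110, 99, 102, 102, 108, 108, 105, 91, 33, 30] [120, 170, 13, 12, 13, 13, 13, 13, 12, 13, 13, 13, 13, 75]
252 [34, 37, 32, 94, 108, 111, 113, 112, 113, 116, 116, 111, 111, 116, 125, 118, 109, 108, 98, 102, 106, 107, 109, 105, 65, 35, 35] [0, 120, 13, 12, 13, 13, 13, 13, 13, 13, 12, 12, 13, 60]
258 [31, 31, 35, 80, 108, 108, 111, 112, 113, 116, 116, 113, 114, 118, 125, 117, 111, 108, 95, 102, 105, 105, 108, 106, 35, 35, 31] [90, 150, 13, 12, 14, 13, 12, 12, 13, 13, 14, 13, 8, 0]
264 [36, 36, 34, 78, 104, 108, 109, 111, 115, 115, 116, 111, 112, 119, 122, 116, 110, 105, 96, 101, 105, 107, 106, 103, 32, 31, 34] [140, 156,
[... 756 characters left out ...]
([528, 245, 41, 53, 1283], [156.0, 227.0, 234.0])]
w17 [([542, 0, 98, 59, 1182], [77.0, 149.0, 154.0]), ([425, 6, 32, 52, 809], [119.0, 158.0, 181.0]), ([420, 126, 83, 110, 4998], [164.0, 222.0, 233.0]), ([277, 143, 23, 23, 336], [198.5, 220.0, 223.0]), ([67, 147, 31, 57, 1115], [54.0, 117.0, 193.0]), ([246, 174, 17, 26, 316], [190.5, 221.0, 225.0]), ([284, 273, 45, 30, 301], [124.0, 130.0, 131.0]), ([309, 276, 40, 32, 274], [115.3, 127.0, 131.0]), ([287, 345, 40, 31, 294], [113.0, 122.0, 125.0]), ([301, 358, 45, 18, 223], [109.0, 126.0, 130.0])]
w23 [([70, 41, 39, 56, 1541], [63.0, 69.0, 179.0]), ([0, 143, 38, 57, 703], [42.0, 62.0, 119.0]), ([285, 152, 38, 57, 1571], [99.0, 174.0, 197.0])]
```

Call:
servo_tool(increments="1 -0.6 0 0 0 0 0; 1 -0.6 0 0 0 0 0; 1 0 0.8 0 0 0 0; 1 0 1.6 0 0 0 0; 1 0.3 2 0 0 0 0; 1 0.5 2 0 0 0 0; 1 0.6 2 0 0 0 0; 1 0.6 1.7 0 0 0 0; 1 0.4 1.3 0 0 0 0; 1 0 0 1 0 0 0; 1 0 0 1.6 0 0 0; 1 0 0 1.6 0 0 0; 1 0 0 1.2 0 0 0; 1 0 0 0.6 0 0 0; 1 0 0 0.3 0 0 0; 1 0 0 0 0 0 0; 1 0 0 0 0 0 0")

```text
time_s: 54.23
ee_pos: [0.4163, -0.1195, 0.0191]
orientation: [-3.116, 0.385, -0.001]
contact_force: [-0.3, 0.3, -0.5]
opening: 0.0281
gripper_force: 44.9
```

Call:
servo_tool(increments="1 0 0 0.3 0 0 0; 1 0 0 0.3 0 0 0; 1 0 0 0.2 0 0 0; 1 0 0 0 0 0 0; 1 0 0 0 0 0 0")

```text
time_s: 54.65
ee_pos: [0.418, -0.1204, 0.0122]
orientation: [-3.117, 0.386, -0.006]
contact_force: [0.0, 1.1, 6.9]
opening: 0.0281
gripper_force: 45.0
```

Call:
servo_tool(increments="1 0 0 0.2 0 0 0; 1 0 0 0 0 0 0; 1 0 0 0 0 0 0")

```text
time_s: 54.9
ee_pos: [0.4188, -0.1207, 0.0109]
orientation: [-3.118, 0.386, -0.009]
contact_force: [1.8, 2.5, 12.9]
opening: 0.0278
gripper_force: 45.0
```

Call:
servo_tool(increments="1 0 0 -0.1 0 0 0; 1 0 0 0 0 0 0; 1 0 0 0 0 0 0; 0 0 0 0 0 0 0; 0 0 0 0 0 0 0; -0.3 0 0 0 0 0 0; -0.3 0 0 0 0 0 0; -0.3 0 0 0 0 0 0; -0.3 0 0 -1.5 0 0 0; -0.3 0 0 -3 0 0 0; -0.3 0 0 -3.5 0 0 0; -0.3 0 0 -3.5 0 0 0; -0.3 0 0 -3.5 0 0 0; -0.3 0 0 -2.5 0 0 0; -0.3 0 0 -1 0 0 0; -0.3 0 0 0 0 0 0", grip_force=5)

```text
time_s: 56.23
ee_pos: [0.4174, -0.1207, 0.1972]
orientation: [3.117, -0.385, 0.008]
contact_force: [-0.6, 0.1, 0.2]
opening: 0.0575
gripper_force: 0.0
```

Run:
```python
from g import *
st();c,i=grab("wrist","w30.png");np.save("w30.npy",i);h=cv2.cvtColor(i,cv2.COLOR_RGB2HSV).astype(int)
for v in list(range(60,250,8)):
    a=h[v,280:360];w=np.where((a[:,0]>=11)&(a[:,0]<=16)&(a[:,2]>175))[0]+280;k=np.where((a[:,1]<60)&(a[:,2]>110))[0]+280
    print(v,(w.min(),w.max(),len(w)) if len(w) else None,"shaft",(k.min(),k.max(),len(k)) if len(k) else None)
for v in(170,190,210):print(h[v,290:350:3].tolist())
```

```text
56.23 [ 0.4174 -0.1207  0.1972] [ 3.117 -0.385  0.008] F [-0.6  0.1  0.2] op 0.0575 q [-0.56 -0.11  1.99  0.    1.25  1.26]
60 None shaft None
68 None shaft None
76 None shaft (np.int64(327), np.int64(336), 10)
84 None shaft (np.int64(326), np.int64(337), 12)
92 (np.int64(326), np.int64(326), 1) shaft (np.int64(326), np.int64(336), 11)
100 (np.int64(326), np.int64(333), 2) shaft (np.int64(326), np.int64(335), 10)
108 (np.int64(325), np.int64(325), 1) shaft (np.int64(325), np.int64(335), 11)
116 None shaft (np.int64(325), np.int64(334), 10)
124 (np.int64(324), np.int64(324), 1) shaft (np.int64(324), np.int64(334), 11)
132 None shaft (np.int64(324), np.int64(333), 10)
140 (np.int64(323), np.int64(323), 1) shaft (np.int64(323), np.int64(333), 11)
148 None shaft (np.int64(323), np.int64(332), 10)
156 None shaft None
164 (np.int64(316), np.int64(336), 21) shaft None
172 (np.int64(316), np.int64(335), 20) shaft None
180 (np.int64(315), np.int64(334), 20) shaft None
188 (np.int64(315), np.int64(334), 20) shaft None
196 (np.int64(314), np.int64(333), 20) shaft None
204 (np.int64(317), np.int
[... 373 characters left out ...]
201], [10, 140, 100], [9, 144, 101], [10, 146, 101], [10, 149, 99]]
[[10, 153, 140], [10, 156, 139], [9, 152, 139], [9, 158, 139], [9, 155, 130], [9, 153, 118], [10, 156, 118], [9, 154, 116], [12, 154, 167], [13, 156, 208], [13, 154, 213], [13, 159, 215], [14, 156, 218], [13, 159, 215], [13, 158, 202], [13, 152, 146], [10, 143, 100], [11, 151, 98], [10, 152, 97], [9, 142, 99]]
[[85, 169, 149], [85, 170, 150], [85, 172, 148], [85, 174, 148], [85, 171, 149], [85, 169, 151], [85, 172, 150], [85, 172, 148], [85, 175, 149], [85, 171, 149], [84, 171, 151], [85, 175, 149], [85, 172, 150], [85, 175, 149], [85, 172, 151], [85, 173, 149], [85, 171, 148], [85, 175, 149], [85, 172, 148], [85, 172, 150]]
```

Run:
```python
from g import *
c=cam("wrist");i=np.load("w30.npy");h=cv2.cvtColor(i,cv2.COLOR_RGB2HSV)
p=ray(c,(325,182),.025);q=ray(c,(325,208),.003);print(p,q,p[:2]-[.4439,-.1099])
print("shaft/top size",[np.round(ray(c,u,.025)[:2],4) for u in((326,158),(323,207))])
# tilt of tray: bar in scene? move to tray bar
move((.6055,-.112,.25),-10.2)
```

```text
[ 0.41132441 -0.12667133  0.025     ] [ 0.37856706 -0.11923661  0.003     ] [-0.03257559 -0.01677133]
shaft/top size [array([ 0.4338, -0.1331]), array([ 0.3871, -0.1188])]
shift cm [18.16 -5.4  -5.45] turn [-0.001 -0.002 -0.068]
```

Call:
servo_tool(increments="0.2 0 0 -2 0 0 0; 0.2 0.5 -0.2 -2 0 0 0; 0.2 1.5 -0.5 -1.5 0 0 0; 0.2 2.2 -0.6 0 0 0 0; 0.2 2.2 -0.6 0 0 0 0; 0.2 2.2 -0.6 0 0 0 0; 0.2 2.2 -0.6 0 0 0 0; 0.2 2.2 -0.7 0 0 0 0; 0.2 2.2 -0.7 0 0 0 0; 0.2 1.8 -0.5 0 0 0 0; 0.2 1.2 -0.4 0 0 0 -0.068; 0.2 0 0 0 0 0 0; 0.2 0 0 0 0 0 0")

```text
time_s: 57.37
ee_pos: [0.6046, -0.1115, 0.2465]
orientation: [-3.126, 0.281, 0.007]
contact_force: [0.3, 0.1, -0.2]
opening: 0.0352
gripper_force: 0.0
```

Run:
```python
from g import *
st();c,i=grab("wrist","w31.png");np.save("w31.npy",i)
print(proj(c,(.6057,-.112,.1524)))
print("bar");rect(c,i,(280,60,360,245),(0,0,0),(180,255,70),.152)
move((.6057,-.112,.1334),-10.2)
```

```text
57.37 [ 0.6046 -0.1115  0.2465] [-3.126  0.281  0.007] F [ 0.3  0.1 -0.2] op 0.0352 q [-0.38  0.27  1.49  0.    1.39  1.37]
[317.90686988 199.47396661]
bar
ctr [ 0.6091 -0.1085] L 0.078 W 0.016 ang 168.0 px [312.5 193.5]
shift cm [ 0.19  0.05 11.39] turn [-0.002  0.004 -0.002]
```

Call:
servo_tool(increments="0.2 0.1 -0.2 2 0 0 0; 0.2 0 0 3 0 0 0; 0.2 0 0 3 0 0 0; 0.2 0 0 2.2 0 0 0; 0.2 0 0 1.2 0 0 0; 0.2 0 0 0 0 0 0; 0.2 0 0 0 0 0 0; 1 0 0 0 0 0 0; 1 0 0 0 0 0 0; 1 0 0 0 0 0 0; 1 0 0 0 0 0 0", grip_force=25)

```text
time_s: 58.33
ee_pos: [0.6078, -0.111, 0.1376]
orientation: [3.129, -0.279, 0.004]
contact_force: [-1.3, 0.1, 2.0]
opening: 0.0109
gripper_force: 25.0
```

Run:
```python
from g import *
st();move((.6005,-.1275,.0695),-10.2)
```

```text
58.33 [ 0.6078 -0.111   0.1376] [ 3.129 -0.279  0.004] F [-1.3  0.1  2. ] op 0.0109 q [-0.37  0.38  1.58  0.    1.18  1.38]
shift cm [-0.45  1.75  6.81] turn [ 0.    -0.003  0.   ]
```

Call:
servo_tool(increments="1 0 0.28 0.66 0 0 0; 1 0 0.26 0.67 0 0 0; 1 0 0.24 0.68 0 0 0; 1 0 0.21 0.68 0 0 0; 1 0 0.19 0.69 0 0 0; 1 0 0.16 0.69 0 0 0; 1 0 0.13 0.69 0 0 0; 1 0 0.11 0.69 0 0 0; 1 0 0.08 0.69 0 0 0; 1 0 0.05 0.5 0 0 0; 1 0 0.02 0.2 0 0 0; 1 0 0 0 0 0 0; 1 0 0 0 0 0 0")

```text
time_s: 59.42
ee_pos: [0.6049, -0.1282, 0.0697]
orientation: [3.129, -0.279, 0.004]
contact_force: [-5.3, -3.1, 13.5]
opening: 0.0108
gripper_force: 23.8
```

Call:
servo_tool(increments="1 0 0 0.15 0 0 0; 1 0 0 0.15 0 0 0; 1 0 0 0 0 0 0; 1 0 0 0 0 0 0")

```text
time_s: 59.75
ee_pos: [0.6056, -0.1284, 0.0686]
orientation: [3.128, -0.279, 0.006]
contact_force: [-10.6, -2.7, 25.1]
opening: 0.0103
gripper_force: 22.5
```

Call:
servo_tool(increments="1 0 0 -0.3 0 0 0; 0.2 0 0 0 0 0 0; 0.2 0 0 0 0 0 0; 0.2 0 0 0 0 0 0; 0.2 0 0 -2 0 0 0; 0.2 0 0 -3 0 0 0; 0.2 0 0 -3.5 0 0 0; 0.2 0 0 -3.5 0 0 0; 0.2 0 0 -3 0 0 0; 0.2 0 0 -2 0 0 0; 0.2 0 -2 -0.5 0 0 0; 0 0 -3 0 0 0 0; 0 0 -3.2 0 0 0 0; 0 0 -3.2 0 0 0 0; 0 0 -3.2 0 0 0 0; 0 0 -3.2 0 0 0 0; 0 0 -3.2 0 0 0 0; 0 0 -3.2 0 0 0 0; 0 0 -3 0 0 0 0; 0 -0.3 -1.8 0 0 0 0")

```text
time_s: 61.42
ee_pos: [0.6521, 0.1623, 0.2421]
orientation: [-3.127, 0.275, 0.001]
contact_force: [-0.3, -0.4, -0.0]
opening: 0.044
gripper_force: 0.0
```

Run:
```python
from g import *
st();c,i=grab("wrist","w33.png");np.save("w33.npy",i)
h=cv2.cvtColor(i,cv2.COLOR_RGB2HSV)
print("plate pred",proj(c,O+.168*Y+.075*Z),proj(c,O+.168*Y+.075*Z+.025*X),proj(c,O+.168*Y+.075*Z-.025*X))
print("plate");rect(c,i,(270,90,370,250),(6,110,60),(18,255,255),.075,n=3)
print("tin rim pred",[proj(c,O+x*X+y*Y+.045*Z).round(0).tolist() for x,y in((-.055,.082),(.055,.082),(.055,.162),(-.055,.162))])
T=[O+x*X+y*Y+.004*Z for x,y in((-.05,.09),(.05,.09),(.05,.156),(-.05,.156))]
m=np.zeros(i.shape[:2],np.uint8);cv2.fillPoly(m,[np.array([proj(c,p) for p in T],np.int32)],1)
for nm,b in(("dark",(h[:,:,2]<60)),("tan",(h[:,:,1]>90)&(h[:,:,0]<25)&(h[:,:,2]>60))):
    n,l,s,ce=cv2.connectedComponentsWithStats((b&(m>0)).astype(np.uint8));print(nm,[(int(s[k,4]),ce[k].round().tolist()) for k in range(1,n) if s[k,4]>8])
A=R(arm.state()["orientation"]);print("yaw",np.degrees(np.arctan2(A[1,0],A[0,0])))
ct,t=grab("top","t33.png");print("bar level check");c2=ct
ht=cv2.cvtColor(t,cv2.COLOR_RGB2HSV)
```

```text
61.42 [0.6521 0.1623 0.2421] [-3.127e+00  2.750e-01  1.000e-03] F [-0.3 -0.4 -0. ] op 0.044 q [0.07 0.39 1.34 0.   1.41 1.81]
plate pred [311.33824523 177.85660223] [311.28468748 151.68660196] [311.3894475  202.87564515]
plate
ctr [0.6566 0.1687] L 0.054 W 0.011 ang 169.9 px [310. 175.]
ctr [0.6432 0.1264] L 0.022 W 0.011 ang 10.9 px [356.1 181.5]
ctr [0.6745 0.114 ] L 0.017 W 0.008 ang 172.5 px [364.5 147. ]
tin rim pred [[391.0, 221.0], [398.0, 117.0], [318.0, 117.0], [317.0, 221.0]]
dark [(261, [355.0, 151.0]), (312, [370.0, 182.0])]
tan [(293, [369.0, 146.0]), (258, [356.0, 181.0])]
yaw -9.951519033032094
bar level check
```

Call:
servo_tool(increments="0 0.3 -0.4 2 0 0 0; 0 0 -0.3 3 0 0 0; 0 0 0 3.5 0 0 0; 0 0 0 3.5 0 0 0; 0 0 0 3 0 0 0; 0 0 0 2 0 0 0; 0 0 0 1.1 0 0 0; 0 0 0 0.4 0 0 0; 0 0 0 0 0 0 0; 1 0 0 0 0 0 0; 1 0 0 0 0 0 0; 1 0 0 0 0 0 0; 1 0 0 0 0 0 0; 1 0 0 0 0 0 0; 1 0 0 0 0 0 0; 1 0 0 0 0 0 0; 1 0 0 0 0 0 0", grip_force=45)

```text
time_s: 62.93
ee_pos: [0.6574, 0.1658, 0.0593]
orientation: [-3.127, 0.279, -0.004]
contact_force: [-0.8, 1.2, 6.4]
opening: 0.0117
gripper_force: 45.0
```

Call:
servo_tool(increments="1 0 0 -0.3 0 0 0; 1 0 0 -0.3 0 0 0; 1 0 -0.5 0 0 0 0; 1 0 -0.8 0 0 0 0; 1 0 -1 0 0 0 0; 1 0 -1 0 0 0 0; 1 0 -0.6 0 0 0 0; 1 0 -0.3 -0.5 0 0 0; 1 0 0 -1.5 0 0 0; 1 0 0 -2.2 0 0 0; 1 0 0 -2.5 0 0 0; 1 0 0 -2.5 0 0 0; 1 0 0 -2.5 0 0 0; 1 0 0 -2.5 0 0 0; 1 0 0 -2.5 0 0 0; 1 0 0 -2 0 0 0; 1 0 0 -1 0 0 0; 1 0 0 0 0 0 0")

```text
time_s: 64.43
ee_pos: [0.6656, 0.2064, 0.266]
orientation: [-3.126, 0.279, -0.011]
contact_force: [0.9, 0.5, -1.7]
opening: 0.0114
gripper_force: 45.0
```

Run:
```python
from g import *
st()
pc=np.array([.5026,-.3345])
for yaw in(-10.2,25,3):
    y=np.radians(yaw);q=pc+.046*np.array([-np.sin(y),np.cos(y)]);print(yaw,q)
move((.5107,-.2892,.24),-10.2)
```

```text
64.43 [0.6656 0.2064 0.266 ] [-3.126  0.279 -0.011] F [ 0.9  0.5 -1.7] op 0.0114 q [0.13 0.42 1.24 0.   1.47 1.88]
-10.2 [ 0.5107459 -0.289227 ]
25 [ 0.48315956 -0.29280984]
3 [ 0.50019255 -0.28856304]
shift cm [-6.47 51.53  2.37] turn [-0.004 -0.007 -0.   ]
```

Call:
servo_tool(increments="1 -0.1 0.9 0 0 0 0; 1 -0.2 1.8 0 0 0 0; 1 -0.3 2.5 0 0 0 0; 1 -0.35 2.8 0 0 0 0; 1 -0.35 2.8 0 0 0 0; 1 -0.35 2.8 0 0 0 0; 1 -0.35 2.8 0 0 0 0; 1 -0.35 2.8 0 0 0 0; 1 -0.35 2.8 0 0 0 0; 1 -0.35 2.8 0 0 0 0; 1 -0.35 2.8 0 0 0 0; 1 -0.35 2.8 0 0 0 0; 1 -0.35 2.8 0 0 0 0; 1 -0.35 2.8 0 0 0 0; 1 -0.35 2.8 0 0 0 0; 1 -0.35 2.8 0 0 0 0; 1 -0.35 2.8 0 0 0 0; 1 -0.35 2.8 0 0 0 0; 1 -0.35 2.5 0 0 0 0; 1 -0.3 1.5 0 0 0 0")

```text
time_s: 66.1
ee_pos: [0.5068, -0.288, 0.2579]
orientation: [-3.126, 0.282, 0.005]
contact_force: [0.5, 0.1, -2.0]
opening: 0.0118
gripper_force: 45.0
```

Run:
```python
from g import *
st();move((.5107,-.2892,.0625),-10.2)
c,i=grab("wrist");print("pad (cork) from wrist");rect(c,i,(250,60,640,400),(10,90,150),(25,255,255),.004,k=3)
```

```text
66.1 [ 0.5068 -0.288   0.2579] [-3.126  0.282  0.005] F [ 0.5  0.1 -2. ] op 0.0118 q [-0.72  0.19  1.56  0.    1.4   1.03]
shift cm [ 0.47  0.1  19.54] turn [-0.003  0.003 -0.002]
pad (cork) from wrist
ctr [ 0.5233 -0.3348] L 0.149 W 0.111 ang 94.7 px [354.4 139.2]
```

Call:
servo_tool(increments="1 0.3 0.1 1 0 0 0; 1 0.2 0 2 0 0 0; 1 0 0 2.5 0 0 0; 1 0 0 2.5 0 0 0; 1 0 0 2.5 0 0 0; 1 0 0 2.5 0 0 0; 1 0 0 2.5 0 0 0; 1 0 0 2 0 0 0; 1 0 0 1 0 0 0; 1 0 0 0.4 0 0 0; 1 0 0 0.2 0 0 0; 1 0 0 0 0 0 0; 1 0 0 0 0 0 0")

```text
time_s: 67.23
ee_pos: [0.515, -0.2879, 0.0706]
orientation: [-3.129, 0.279, -0.004]
contact_force: [0.1, 0.5, -3.1]
opening: 0.0119
gripper_force: 45.0
```

Call:
servo_tool(increments="1 0 0 0.15 0 0 0; 1 0 0 0.15 0 0 0; 1 0 0 0 0 0 0; 1 0 0 0 0 0 0")

```text
time_s: 67.57
ee_pos: [0.5143, -0.2876, 0.0667]
orientation: [-3.128, 0.279, -0.001]
contact_force: [-0.9, 0.3, -2.1]
opening: 0.0115
gripper_force: 45.0
```

Call:
servo_tool(increments="1 0 0 0.15 0 0 0; 1 0 0 0.1 0 0 0; 1 0 0 0.1 0 0 0; 1 0 0 0 0 0 0; 1 0 0 0 0 0 0")

```text
time_s: 67.98
ee_pos: [0.5142, -0.2875, 0.0633]
orientation: [-3.128, 0.279, -0.001]
contact_force: [-2.5, 1.7, 4.2]
opening: 0.0117
gripper_force: 45.0
```

Tin is down on the pad; release and rise.

Call:
servo_tool(increments="1 0 0 0.05 0 0 0; 0.2 0 0 0 0 0 0; 0 0 0 0 0 0 0; 0 0 0 0 0 0 0; 0 0 0 0 0 0 0; 0 0 0 -1.5 0 0 0; 0 0 0 -3 0 0 0; 0 0 0 -3.5 0 0 0; 0 0 0 -3.5 0 0 0; 0 0 0 -3.5 0 0 0; 0 0 0 -3 0 0 0; 0 -1 0 -2 0 0 0; 0 -2 0 0 0 0 0; 0 -2.5 0 0 0 0 0; 0 -2.5 0 0 0 0 0; 0 -2 0 0 0 0 0; 0 -1 0 0 0 0 0; 0 0 0 0 0 0 0")

```text
time_s: 69.48
ee_pos: [0.4047, -0.2681, 0.2624]
orientation: [-3.128, 0.281, -0.001]
contact_force: [0.5, -0.6, 0.6]
opening: 0.0443
gripper_force: 0.0
```

Run:
```python
from g import *
st();c,i=grab("wrist","w36.png");ct,t=grab("top","t36.png");cs,sc=grab("scene","s36.png");h=cv2.cvtColor(i,cv2.COLOR_RGB2HSV)
tc=np.array([.5142,-.2875,0])-.046*Y
P=[tc+x*X+y*Y+.005*Z for x,y in((-.05,-.035),(.05,-.035),(.05,.035),(-.05,.035))]
for nm,cc,im in(("wrist",c,i),("top",ct,t)):
    hh=cv2.cvtColor(im,cv2.COLOR_RGB2HSV);m=np.zeros(im.shape[:2],np.uint8);q=np.array([proj(cc,p) for p in P],np.int32);cv2.fillPoly(m,[q],1)
    for k,b in(("dark",hh[:,:,2]<60),("tan",(hh[:,:,1]>90)&(hh[:,:,0]<25)&(hh[:,:,2]>60))):
        n,l,s,ce=cv2.connectedComponentsWithStats((b&(m>0)).astype(np.uint8));print(nm,k,[(int(s[j,4]),ce[j].round().tolist()) for j in range(1,n) if s[j,4]>8],q[0])
print("pin");rect(ct,t,(345,250,415,315),(11,120,170),(18,255,255),.025)
print("tin centre",tc[:2],"pad off",np.linalg.norm(tc[:2]-[.5026,-.3345]))
print("scraper top");rect(ct,t,(180,185,202,240),(12,60,170),(28,255,255),.1)
print("bar");rect(ct,t,(375,190,412,240),(0,0,0),(180,255,60),.088,n=2)
t0=np.load("top.npy")
for b in((290,120,405,165),(250,130,280,160),(435,155,470,200),(455,200,485,232),(260,255,292,287),(165,130,245,180)):
    d=np.abs(t[b[1]:b[3],b[0]:b[2]].astype(int)-t0[b[1]:b[3],b[0]:b[2]]).max(2);print(b,(d>40).mean().round(3))
a=np.where((cv2.cvtColor(t,cv2.COLOR_RGB2HSV)[:,:,2][190:240,375:412]<50));print("bar dark px now",len(a[0]),a[1].mean()+375 if len(a[0]) else 0,a[0].mean()+190 if len(a[0]) else 0)
a=np.where((cv2.cvtColor(t0,cv2.COLOR_RGB2HSV)[:,:,2][190:240,375:412]<50));print("start",len(a[0]),a[1].mean()+375,a[0].mean()+190)
```

```text
69.48 [ 0.4047 -0.2681  0.2624] [-3.128e+00  2.810e-01 -1.000e-03] F [ 0.5 -0.6  0.6] op 0.0443 q [-0.83 -0.04  1.8   0.    1.39  0.92]
wrist dark [(296, [363.0, 52.0]), (339, [378.0, 86.0])] [386 109]
wrist tan [(335, [377.0, 45.0]), (311, [363.0, 86.0])] [386 109]
top dark [(46, [467.0, 265.0]), (251, [460.0, 283.0])] [471 291]
top tan [(121, [452.0, 263.0]), (49, [473.0, 264.0]), (45, [464.0, 277.0])] [471 291]
pin
tin centre [ 0.5060534 -0.3327732] pad off 0.00386106329914438
scraper top
ctr [0.5487 0.3552] L 0.050 W 0.021 ang 2.7 px [191.4 208.9]
bar
ctr [ 0.5988 -0.1278] L 0.072 W 0.006 ang 170.2 px [391.9 216.5]
(290, 120, 405, 165) 0.0
(250, 130, 280, 160) 0.0
(435, 155, 470, 200) 0.0
(455, 200, 485, 232) 0.0
(260, 255, 292, 287) 0.0
(165, 130, 245, 180) 0.0
bar dark px now 0 0 0
start 0 nan nan<stdin>:17: RuntimeWarning: Mean of empty slice.
  ret = ret.dtype.type(ret / rcount)
```

Run:
```python
from g import *
def patch(f):
    i=np.load(f);h=cv2.cvtColor(i,cv2.COLOR_RGB2HSV);m=cv2.inRange(h[145:215,300:345],np.array([12,130,165]),np.array([16,255,255]))
    q=max(cv2.findContours(m,0,2)[0],key=cv2.contourArea);r=cv2.minAreaRect(q);b=cv2.boxPoints(r)+[300,145];print(r)
    b=b[np.argsort(b[:,1])];t=b[:2][np.argsort(b[:2,0])];l=b[2:][np.argsort(b[2:,0])]
    M=cv2.getPerspectiveTransform(np.float32([t[0],t[1],l[1],l[0]]),np.float32([[0,0],[21,0],[21,49],[0,49]]))
    return cv2.warpPerspective(i,M,(22,50))[5:-5,3:-3].mean(2)
a,b=patch("w4.npy"),patch("w30.npy")
print(a.mean(0).round(),b.mean(0).round())
z=lambda x:(x-x.mean())/x.std()
best=lambda a,b:max((round(float((z(a[3+dy:-3+dy or None,2+dx:14+dx])*z(b[3:-3,2:14])).mean()),2),dy,dx) for dy in range(-3,3) for dx in range(-2,3))
print(best(a,b),best(a,b[:,::-1]),best(a,b[::-1]),best(a,b[::-1,::-1]))
```

```text
((19.473724365234375, 32.027740478515625), (48.4417724609375, 20.289888381958008), 88.45184326171875)
((24.976518630981445, 35.44613265991211), (21.02353286743164, 47.881099700927734), 3.012787342071533)
[129. 131. 132. 133. 133. 133. 135. 137. 138. 139. 139. 140. 140. 137.
 133. 131.] [142. 141. 143. 144. 144. 144. 145. 147. 148. 149. 148. 149. 148. 146.
 142. 140.]
(0.89, -2, 0) (0.3, -2, 2) (0.7, 2, 0) (0.09, 2, 2)
```

```bash
python3 -c "
from workcell import arm
print(arm.hand_in())"
```

```text
the job is handed in; nothing more can be done
None
```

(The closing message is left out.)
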